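# Load a battery carrier and hold it in the corner of the tester

## Task

Stand the two batteries upright in the battery carrier, one in each cell, and let go of them. Then bring the loaded carrier to the battery tester, flat on the bench, and press it squarely into the corner with its long side flush on the far fence and one end flush on the side fence, so that both spring contacts are pushed fully in; press firmly without ramming the fences (stay below 60 N). Finish while still holding the carrier pressed against both fences, and leave the other things on the bench where they are.

Things in the scene. Friction and masses are not known exactly. Their poses are not given: they have to be found in the camera images.
- tester: Fixed battery tester: low grey box (33 mm high, begins 52 mm behind the far fence's face) behind an inner corner of two fences. Origin: where the fence faces meet, at bench level. x points through the far fence, y through the side fence. The carrier stands on bare bench at x, y < 0; seated, its origin is at x = -22, y = -58 mm, its long axis along the tester's y, either way round.
- far_fence: Aluminium fence, 24 mm high, 14 mm thick, part of the tester. Its face is the tester's plane x = 0, from y = -125 to 0 mm; the carrier's long side goes against it. Origin as the tester's.
- side_fence: Aluminium fence, 24 mm high, 14 mm thick, part of the tester. Its face is the tester's plane y = 0, from x = -60 to +14 mm; one end of the carrier goes against it. Origin as the tester's.
- far_pin (a joint): Brass spring contact, 7 mm diameter, standing 4 mm out of the far fence's face at tester y = -58 mm, 16 mm above the bench. 0 = out, 0.004 m = pushed in flush with the face. It pushes back with 1 N when out and 1.8 N when flush, so it may push an unheld carrier off.
- side_pin (a joint): Brass spring contact, 7 mm diameter, standing 4 mm out of the side fence's face at tester x = -22 mm, 16 mm above the bench. 0 = out, 0.004 m = flush with the face; same spring as the far one.
- carrier: Loose grey plastic carrier, about 0.25 kg, 116 long (x) x 44 wide (y) mm, body 26 mm high, a cell at each end. In the middle a ribbed grip block, 40 long (x) x 22 thick (y) mm, rises from 26 to 68 mm above the underside; gripped across its thickness with the fingertips at 33 mm, the fingers just clear cell walls and fences. Origin: centre of the underside. Symmetric under a half turn.
- cell_1 (a point): Centre of the floor of the cell at the carrier's +x end, 38 mm from the carrier's middle, 5 mm above its underside. Square open-topped cell, 24 by 24 mm, 21 mm deep, its rim 26 mm above the underside; outer end wall 8 mm, side walls 10 mm thick.
- cell_2 (a point): The same for the cell at the carrier's -x end.
- battery_a_center (a point): Centre of a round battery, 15 mm diameter, 50 mm long, about 24 g, standing upright on the bench (its centre 25 mm above the bench). Its long axis is this frame's y. Either battery may go in either cell, either end up; in a cell it stands out 29 mm above the rim, its top 55 mm above the carrier's underside.
- battery_b_center (a point): The other battery, of the same size, also standing upright on the bench.
- battery_a: The same battery as battery_a_center; origin on its side, 7.5 mm from its axis.
- battery_b: The same battery as battery_b_center; origin on its side, 7.5 mm from its axis.
- glue_stick: Bystander, to be left alone: a standing glue stick, 27 mm diameter, 96 mm high. Origin: centre of its underside.
- screwdriver: Bystander, to be left alone: a lying screwdriver, 193 mm long. Origin: centre of its underside.
- mouse: Bystander, to be left alone: a computer mouse, 108 x 62 x 41 mm. Origin: centre of its underside.
- tape_measure: Bystander, to be left alone: a pocket tape measure, 72 x 37 x 61 mm. Origin: centre of its underside.

How it is judged:
By the outcome, as a careful person would: the job done as asked, in the order asked, and still so for the second after the job is handed in, while the arm keeps its last pose, push and grip.
It also fails if it takes over 70 s, if anything falls off the work surface, if the arm or the gripper's body presses on something with over 40 N, if the wrist force passes 120 N, or if a joint passes its speed limit or range.

## Robot

A 6-joint arm with a two-finger parallel gripper is mounted at the origin on a cart in front of the work surface, level with it; the furniture and walls round the work are solid. World frame = base frame: x ahead of the robot, y to its left, z up, the work surface at z = 0. Lengths are in m, angles in rad, forces in N, time in s.
With the tool pointing down it reaches from about 0.3 to 0.95 m from the base axis. Payload 3.1 kg.
Tool frame: the origin (TCP) lies at the very end of the fingers, on their centre line; the grasp point (between the pads) lies 19 mm behind it; y points along the fingers, x is the direction in which the jaws open and shut, and the axes are right-handed (so a half turn about y gives the same grasp; the last joint's range is limited). The gripper opens to 85 mm and grips with 20 to 120 N. Pads are 22 mm wide; open, the fingers measure 114 mm over their backs; the gripper's body (76 mm by 85 mm) begins 54 mm behind the grasp point. The pads swing forward as they close: fully open they stand 13 mm farther back than shut.
Start: joints at [-1.319, 0.308, 1.634, -0, 1.2, -0.07], TCP at [0.198, -0.593, 0.231] pointing down, gripper open.
Joint ranges: [-3.06, 3.06], [-0.79, 1.96], [0.05, 2.63], [-1.19, 4.34], [0.05, 2.64], [-2.94, 2.94]. Speed limits (rad/s): [2.79, 2.79, 3.14, 3.14, 3.14, 3.14].

## Interface

Orientations are given as a unit quaternion [x, y, z, w].
In Python, from station import readout, optics, job gives the robot as it stands. The module is installed in compiled form; this text tells all that it offers.
- The arm moves only by the tool jog_arm, never from a script. Its argument "deltas" is a list of rows, each an object with "slide": the shift along the world's x, y, z in mm, a list of three; "dr": the turn, a rotation vector about the world's x, y, z in rad, a list of three; "gripper": the finger opening in mm, from 0 to 85.4. A call has exactly 8 rows; each row is the pose to reach, as a shift and turn from the pose commanded when the call began; what a row does not reach only later rows make up. A row lasts 1/10 s, in which the tool goes at most 50 mm and 8.59 degrees, less where a joint would pass 70% of its speed; a pose out of reach is approached as far as the arm can. A call with a gripper value outside its range is refused whole. The fingers move at their own pace and stop on an object; the grip force is fixed at half the most. Time passes only in rows, so rows that repeat a pose let the fingers close, or fill a call up. It gives the time, the measured TCP pose, the force and the opening at its end, in the units of the state.
- readout.state(): the state, without advancing time (a new reading comes with each control period).
- optics.get_image(name): name is "side" or "top"; returns (picture, depth): 384x512x3 uint8, red, green, blue; 384x512 float32, m along the optical axis (not along the pixel's ray), 0 where there is no reading.
- optics.get_calibration(name): a dict with "camera_matrix" (3x3 intrinsics, pixels), "D" ([k1, k2, p1, p2, k3] as OpenCV has them; the pictures are not rectified), "T" (4x4, takes a point from camera to world coordinates). Camera axes: x right, y up, looking along -z (the intrinsics and any distortion apply to the point x, -y, -z); pixel columns grow to the right and rows downward; lengths in m; the calibration is good to about 2 mm. A picture is of the moment at which its call begins. get_calibration takes no time and is no camera call.
- job.finish_job(): hands the job in, once; it reports no verdict.
The state is a dict: "time": time; "joints": joint angles; "qvel": joint speeds; "joint_torque": joint torques, N m; "tcp_pos": TCP position; "tool_rot": TCP orientation; "contact_force": force on the tool from outside, world axes, zero at the start; "torque": the same for the moment, N m; "gripper_width": finger opening in m.
Only numpy, scipy, OpenCV 4.12 (cv2) and the standard library are available. Lean on these libraries where they do the work, as an engineer would, in place of code of your own. Each camera call takes 0.05 s, during which the arm holds its last target.

## Working session

There is one attempt and no reset: what is moved stays moved. The work goes in short steps, Python scripts to look and compute and a tool call to move; the robot and the scene stay as the last step left them, time stands still between calls to the robot, and variables do not carry over. Pictures are saved under pics/ and viewed, and the job is handed in when it is done.

Besides the shell and the picture viewer there is one more tool, called after "Call:" as a command line: name --argument value ..., lists and objects as JSON in quotes. jog_arm: Moves the arm, as the interface text tells. Its arguments: {"type":"object","properties":{"deltas":{"type":"array","items":{"type":"object","properties":{"slide":{"type":"array","items":{"type":"number"}},"dr":{"type":"array","items":{"type":"number"}},"gripper":{"type":"number"}}}}},"required":["deltas"]}

```bash
mkdir -p pics; ls; python3 - <<'E'
from station import readout, optics, job
import cv2, numpy as np
print(readout.state())
for n in ("side","top"):
    p,d=optics.get_image(n); c=optics.get_calibration(n)
    np.savez(f"{n}0.npz",p=p,d=d,**{k:np.array(v) for k,v in c.items()})
    cv2.imwrite(f"pics/{n}0.png",p[:,:,::-1]); print(n,c,(d>0).mean())
E
```

```text
pics
{'time': 0.0, 'joints': array([-1.31868709e+00,  3.09062211e-01,  1.63520166e+00,  9.42354341e-06,
        1.19968362e+00, -6.97291973e-02]), 'qvel': array([7.76695224e-04, 6.89462937e-04, 1.50296606e-04, 8.80521305e-05,
       1.31900913e-03, 5.74036333e-04]), 'joint_torque': array([ 8.60901018e-04, -4.15248835e+01, -2.76663244e+01, -2.03362733e-04,
        1.01453080e-02, -1.50200680e-05]), 'tcp_pos': array([ 0.1974467 , -0.59211885,  0.23000425]), 'tool_rot': array([-0.57311687,  0.41406599, -0.41279021,  0.57418695]), 'contact_force': array([0.06775967, 1.10786175, 0.02412354]), 'torque': array([-0.0078673 ,  0.05696172,  0.0286029 ]), 'gripper_width': 0.08547973289343495}
side {'camera_matrix': array([[388.685162  ,   0.        , 256.9589823 ],
       [  0.        , 388.685162  , 189.43770402],
       [  0.        ,   0.        ,   1.        ]]), 'D': array([-0.06774979,  0.        ,  0.        ,  0.        ,  0.        ]), 'T': array([[ 0.99913802, -0.03260337,  0.02569509,  0.60780274],
       [ 0.03527757,  0.34063144, -0.93953484, -1.02437198],
       [ 0.02187945,  0.93963144,  0.34148799,  0.4413175 ],
       [ 0.        ,  0.        ,  0.        ,  1.        ]])} 0.9960428873697916
top {'camera_matrix': array([[377.83327673,   0.        , 253.83628268],
       [  0.        , 377.83327673, 196.53884129],
       [  0.        ,   0.        ,   1.        ]]), 'D': array([-0.01053732,  0.        ,  0.        ,  0.        ,  0.        ]), 'T': array([[-8.05408187e-04,  9.97812835e-01, -6.60976317e-02,
         4.88058080e-01],
       [-9.99842600e-01, -1.97500879e-03, -1.76316106e-02,
        -2.11049866e-02],
       [-1.77235907e-02,  6.60730273e-02,  9.97657371e-01,
         1.10780363e+00],
       [ 0.00000000e+00,  0.00000000e+00,  0.00000000e+00,
         1.00000000e+00]])} 0.995849609375
```

View pics/top0.png

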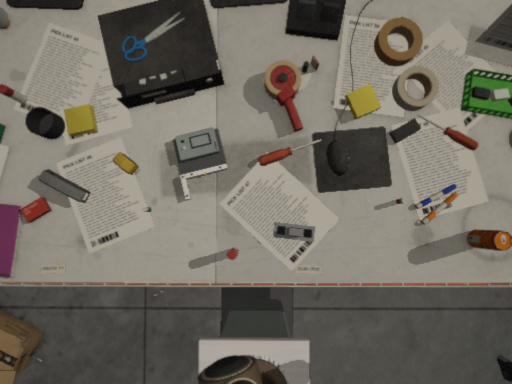

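View pics/side0.png

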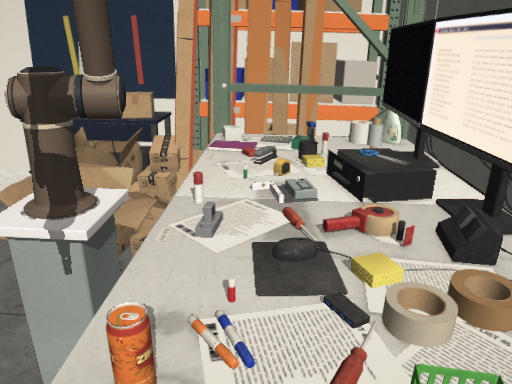

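```bash
cat > h.py <<'E'
import numpy as np, cv2
def load(n,i=0):
    return np.load(f"{n}{i}.npz")
def ray(f,uv):
    uv=np.asarray(uv,float).reshape(-1,1,2)
    q=cv2.undistortPoints(uv,f['camera_matrix'],f['D']).reshape(-1,2)
    d=np.c_[q[:,0],-q[:,1],-np.ones(len(q))]
    return f['T'][:3,3],d@f['T'][:3,:3].T
def onz(f,uv,z):
    o,d=ray(f,uv); t=(z-o[2])/d[:,2]; return o+t[:,None]*d
def proj(f,P):
    P=np.asarray(P,float).reshape(-1,3); R=f['T'][:3,:3]; c=(P-f['T'][:3,3])@R
    c=c*[1,-1,-1]
    return cv2.projectPoints(c,np.zeros(3),np.zeros(3),f['camera_matrix'],f['D'])[0].reshape(-1,2)
def cloud(f):
    d=f['d'];v,u=np.mgrid[:384,:512]
    o,r=ray(f,np.c_[u.ravel(),v.ravel()])
    return (o+r*d.reshape(-1,1)).reshape(384,512,3)
def snap(tag):
    from station import optics
    for n in ("side","top"):
        p,d=optics.get_image(n); c=optics.get_calibration(n)
        np.savez(f"{n}{tag}.npz",p=p,d=d,**{k:np.array(v) for k,v in c.items()})
def crop(n,tag,x,y,w,h,s,out):
    p=load(n,tag)['p'][y:y+h,x:x+w,::-1]
    cv2.imwrite(out,cv2.resize(p,None,fx=s,fy=s,interpolation=cv2.INTER_CUBIC))
E
python3 - <<'E'
from h import *
crop("top",0,140,120,280,160,2.8,"pics/t0a.png")
crop("side",0,170,140,170,170,3.5,"pics/s0a.png")
f=load("top");C=cloud(f)
for u,v in [(149,209),(398,202),(232,254),(295,232),(183,190),(200,155),(125,162),(250,200)]:
    print((u,v),C[v,u].round(3), onz(f,[(u,v)],0).round(3))
g=load("side");C=cloud(g)
for u,v in [(245,172),(231,290),(198,190),(208,220),(231,282)]:print((u,v),C[v,u].round(3))
E
```

```text
(149, 209) [0.525 0.302 0.019] [[0.525 0.308 0.   ]]
(398, 202) [ 0.544 -0.415  0.022] [[ 0.545 -0.423  0.   ]]
(232, 254) [0.402 0.055 0.096] [[0.394 0.062 0.   ]]
(295, 232) [ 0.46  -0.115  0.07 ] [[ 0.458 -0.121  0.   ]]
(183, 190) [0.579 0.202 0.028] [[0.581 0.208 0.   ]]
(200, 155) [0.68  0.154 0.029] [[0.685 0.158 0.   ]]
(125, 162) [0.656 0.361 0.058] [[0.665 0.382 0.   ]]
(250, 200) [0.551 0.01  0.001] [[0.551 0.01  0.   ]]
(245, 172) [0.527 0.305 0.023]
(231, 290) [ 0.549 -0.427  0.028]
(198, 190) [0.406 0.04  0.047]
(208, 220) [ 0.462 -0.135  0.032]
(231, 282) [ 0.549 -0.428  0.046]
```

View pics/t0a.png

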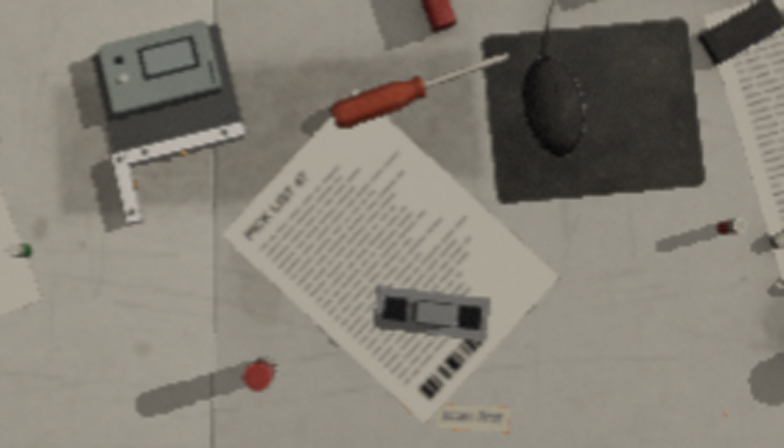

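View pics/s0a.png

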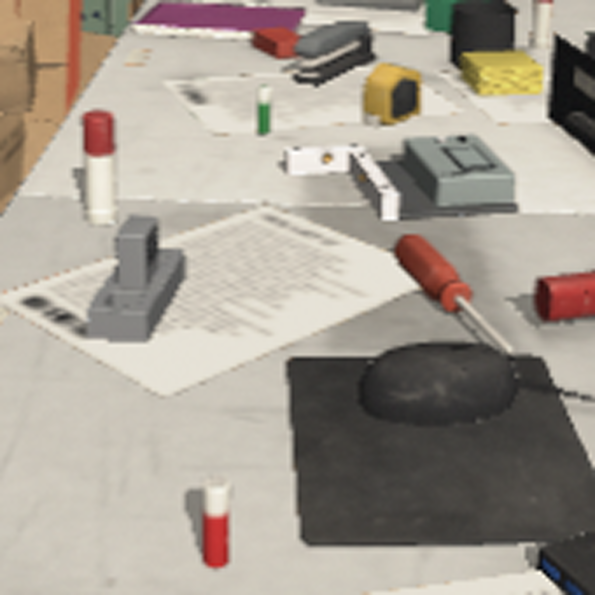

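```bash
python3 - <<'E'
from h import *
for n in("top","side"):
    f=load(n);C=cloud(f)
    print(n,'bench z',np.median(C[195:205,240:260,2]) if n=="top" else np.median(C[235:240,150:170,2]))
    for nm,c in dict(A=(.549,-.42),B=(.527,.303)).items():
        m=(np.hypot(C[...,0]-c[0],C[...,1]-c[1])<.035)&(C[...,2]>.008)
        P=C[m]; print(nm,m.sum(),'x',P[:,0].min(),P[:,0].max(),'y',P[:,1].min(),P[:,1].max(),'z',P[:,2].max())
        T=P[P[:,2]>.045]; print(' top mean',len(T),T.mean(0).round(4) if len(T) else '')
        v,u=np.nonzero(m); print(' px',u.min(),u.max(),v.min(),v.max())
        if n=="top":
            print(f['p'][v.min()-2:v.max()+3,u.min()-2:u.max()+3].sum(2))
            print((C[v.min()-2:v.max()+3,u.min()-2:u.max()+3,2]*1000).round(0).astype(int))
    m=(np.hypot(C[...,0]-.46,C[...,1]+.115)<.09)&(C[...,2]>.012)
    for lo,hi in ((.02,.032),(.06,.075)):
        q=m&(C[...,2]>lo)&(C[...,2]<hi); P=C[q]
        r=cv2.minAreaRect((P[:,:2]*1000).astype(np.float32)); print('carrier',lo,q.sum(),r,np.median(P[:,2]))
E
```

```text
top bench z 0.0031590101837856155
A 50 x 0.5400439245884581 0.5539410938050446 y -0.42739782905493573 -0.41203923057886277 z 0.054602508584892684
 top mean 26 [ 0.5476 -0.42    0.05  ]
 px 396 406 198 203
[[437 435 432 435 430 432 431 430 429 430 430 437 431 431 427]
 [435 432 432 431 432 426 420 417 418 433 436 438 431 430 432]
 [437 429 422 414 409 364 322 319 350 462 462 457 436 432 429]
 [427 412 319 230 205 186 193 232 419 431 431 426 446 434 428]
 [331 292 182  99 110 123 174 231 412 429 426 431 452 432 422]
 [307 262 160 105 102 117 156 230 428 433 434 432 441 426 418]
 [311 297 171 101  81 100 147 179 268 400 447 457 438 422 420]
 [308 303 271 208 187 210 282 296 309 373 428 436 426 418 413]
 [321 334 397 409 414 414 414 419 419 426 430 429 426 417 412]
 [404 421 426 432 436 434 435 438 433 432 430 429 423 415 416]]
[[ 0  2  0  2  3  3  2  2  0  2  3 -3  3 -1  0]
 [ 0  1 -2  1  0  2  3  2  2 -2  0  1  2  1 -4]
 [-1  4 -1 -3 -1  2  0 39 46 50 50 50 -1  0  0]
 [ 3  2 -3  8 18 28 41 49 48 51 49 50 49  3 -1]
 [ 2  5  9 22 26 33 41 49 51 52 51 49 50  1 -3]
 [ 5 -1 10 21 27 31 41 4
[... 2172 characters left out ...]
657592773), 83.57307434082031) 0.06813837867896233
side bench z 0.0001673044028417947
A 180 x 0.5423667676644184 0.5556867123189898 y -0.43026871479510476 -0.415821692888801 z 0.051515442518604015
 top mean 45 [ 0.5493 -0.4239  0.049 ]
 px 228 235 276 299
B 49 x 0.5197528551006367 0.5312207115521951 y 0.29426511390472276 0.3122980170004719 z 0.051351252667176606
 top mean 10 [0.5251 0.3039 0.0488]
 px 243 246 164 176
carrier 0.02 250 ((462.3771057128906, -118.84246826171875), (118.25226593017578, 45.047889709472656), 83.14384460449219) 0.02608023917543356
carrier 0.06 78 ((462.8394470214844, -117.3455810546875), (42.289939880371094, 23.252609252929688), 78.19434356689453) 0.06798496950229199
```

```bash
cat > fence.py <<'E'
from h import *
import sys
tag=sys.argv[1] if len(sys.argv)>1 else 0
for n in("top","side"):
    f=load(n,tag);C=cloud(f);p=f['p'].astype(int)
    m=(C[...,0]>.52)&(C[...,0]<.7)&(C[...,1]>.06)&(C[...,1]<.26)&(C[...,2]>.012)&(C[...,2]<.032)&(p.min(2)>165 if n=="top" else p.min(2)>185)
    P=C[m]; print(n,len(P))
    # tester yaw guess, iterate
    th=np.radians(13.5)
    O=np.array([.612,.209])
    for it in range(6):
        ex=np.array([np.cos(th),np.sin(th)]);ey=np.array([-ex[1],ex[0]])
        q=(P[:,:2]-O)@np.c_[ex,ey]
        top=P[:,2]>.019
        F=(q[:,0]>-.006)&(q[:,0]<.020)&(q[:,1]<-.01)&(q[:,1]>-.13)&top
        c=np.polyfit(q[F,1],q[F,0],1)
        S=(q[:,1]>-.006)&(q[:,1]<.02)&(q[:,0]<-.005)&(q[:,0]>-.065)&top
        O=O+ex*(c[1]-.007)+ey*(np.median(q[S,1])-.007)
        th=th-c[0]
        # x = c0*y + c1
    print(F.sum(),S.sum(),'O',O.round(4),'yaw',np.degrees(th),'resid',np.std(q[F,0]),np.percentile(q[F,0],[2,98]),np.percentile(q[S,1],[2,98]),'far y',q[F,1].min(),q[F,1].max(),'side x',q[S,0].min(),np.polyfit(q[S,0],q[S,1],1))
E
python3 fence.py
python3 - <<'E'
from h import *
crop("top",0,165,120,70,85,8,"pics/t0b.png")
E
```

```text
top 124
71 40 O [0.6134 0.1958] yaw 14.307071217827561 resid 0.002177790626397122 [0.00240673 0.01054604] [0.00312669 0.01158521] far y -0.12046839249164282 -0.012073210291130933 side x -0.05762143055299596 [0.02522354 0.0078783 ]
side 141
49 38 O [0.6154 0.1917] yaw 14.108682781398018 resid 0.0035725339304268963 [0.00079897 0.01357126] [0.00159476 0.01694529] far y -0.12224765352178046 -0.014885064963524626 side x -0.05755163426397326 [-0.00787845  0.00810362]
```

View pics/t0b.png

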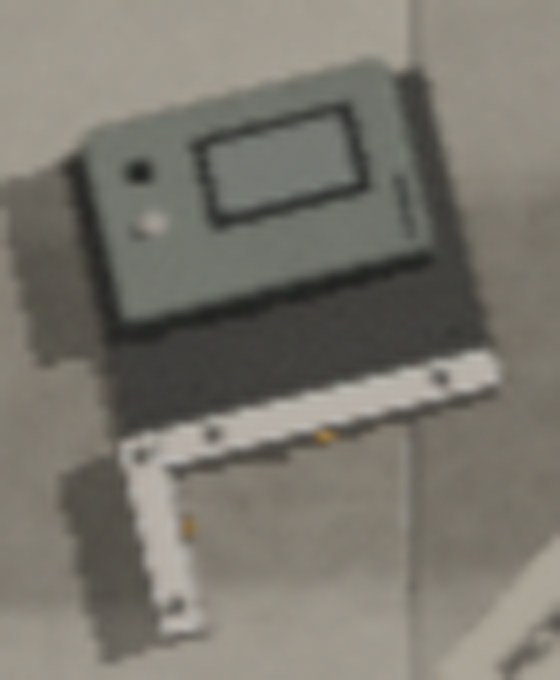

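```bash
cat > st.py <<'E'
from station import readout
from scipy.spatial.transform import Rotation as R
import numpy as np
def st(v=True):
    s=readout.state();r=R.from_quat(s['tool_rot']).as_matrix()
    print('t %.2f'%s['time'],'tcp',(s['tcp_pos']*1000).round(1),'F',s['contact_force'].round(1),'M',s['torque'].round(2),'w %.1f'%(s['gripper_width']*1000),'jawyaw %.2f'%np.degrees(np.arctan2(r[1,0],r[0,0])),'down',r[:,1].round(4),'j6 %.2f'%s['joints'][5])
    return s,r
if __name__=="__main__":
    s,r=st()
    for yaw in (-6.6+180,-6.6):
        a=np.radians(yaw);x=np.array([np.cos(a),np.sin(a),0]);y=np.array([0,0,-1.]);T=np.c_[x,y,np.cross(x,y)]
        print(yaw,R.from_matrix(T@r.T).as_rotvec().round(4))
E
python3 st.py
```

```text
t 0.10 tcp [ 197.5 -592.2  230.1] F [ 0.5 -0.4 -0.1] M [ 0.02 -0.01 -0.02] w 85.2 jawyaw -71.56 down [-5.0e-04  2.1e-03 -1.0e+00] j6 -0.07
173.4 [-1.9000e-03  1.8000e-03 -2.0078e+00]
-6.6 [-0.0016 -0.0017  1.1338]
```

Call:
jog_arm --deltas '[{"slide": [30, 15, -5], "dr": [0, 0, 0.1], "gripper": 85}, {"slide": [70, 35, -15], "dr": [0, 0, 0.23], "gripper": 85}, {"slide": [110, 55, -30], "dr": [0, 0, 0.36], "gripper": 85}, {"slide": [150, 75, -45], "dr": [0, 0, 0.5], "gripper": 70}, {"slide": [190, 95, -60], "dr": [0, 0, 0.63], "gripper": 60}, {"slide": [230, 115, -75], "dr": [0, 0, 0.77], "gripper": 60}, {"slide": [270, 135, -90], "dr": [0, 0, 0.9], "gripper": 60}, {"slide": [310, 153, -100], "dr": [0, 0, 1.03], "gripper": 60}]'

```text
time: 0.9
tcp_pos: [0.5083, -0.4378, 0.1292]
tool_rot: [-0.702, 0.076, -0.074, 0.704]
contact_force: [-0.2, -0.6, -0.1]
gripper_width: 0.0598
```

Call:
jog_arm --deltas '[{"slide": [30, 13, -10], "dr": [0, 0, 0.08], "gripper": 60}, {"slide": [40, 17.5, -20], "dr": [0, 0, 0.104], "gripper": 60}, {"slide": [40.5, 17.5, -25], "dr": [0, 0, 0.104], "gripper": 60}, {"slide": [40.5, 17.5, -25], "dr": [0, 0, 0.104], "gripper": 60}, {"slide": [40.5, 17.5, -25], "dr": [0, 0, 0.104], "gripper": 60}, {"slide": [40.5, 17.5, -25], "dr": [0, 0, 0.104], "gripper": 60}, {"slide": [40.5, 17.5, -25], "dr": [0, 0, 0.104], "gripper": 60}, {"slide": [40.5, 17.5, -25], "dr": [0, 0, 0.104], "gripper": 60}]'

```text
time: 1.7
tcp_pos: [0.5478, -0.4232, 0.107]
tool_rot: [0.706, -0.041, 0.041, -0.706]
contact_force: [0.4, -0.5, 0.6]
gripper_width: 0.0598
```

```bash
python3 - <<'E'
from st import *; st()
from h import *
snap(1)
crop("side",1,170,140,170,170,3.5,"pics/s1.png"); crop("top",1,340,150,110,110,5,"pics/t1.png")
E
```

```text
t 1.70 tcp [ 547.8 -423.2  107. ] F [ 0.4 -0.5  0.6] M [ 0.02 -0.03  0.04] w 59.8 jawyaw -6.66 down [ 7.e-04 -7.e-04 -1.e+00] j6 -0.60
```

View pics/s1.png

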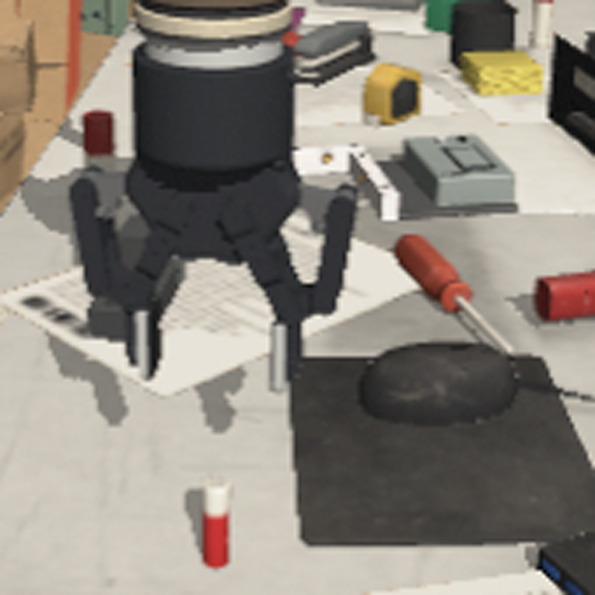

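View pics/t1.png

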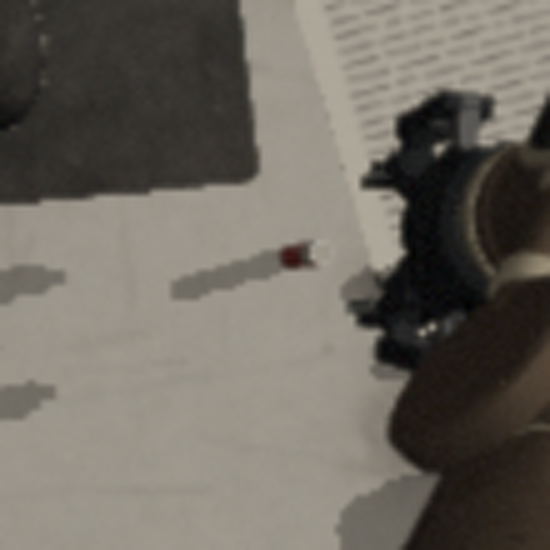

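Call:
jog_arm --deltas '[{"slide": [0, 1, -25], "dr": [0, 0, 0], "gripper": 60}, {"slide": [0, 1, -50], "dr": [0, 0, 0], "gripper": 60}, {"slide": [0, 1, -70], "dr": [0, 0, 0], "gripper": 60}, {"slide": [0, 1, -79], "dr": [0, 0, 0], "gripper": 60}, {"slide": [0, 1, -79], "dr": [0, 0, 0], "gripper": 60}, {"slide": [0, 1, -79], "dr": [0, 0, 0], "gripper": 40}, {"slide": [0, 1, -79], "dr": [0, 0, 0], "gripper": 10}, {"slide": [0, 1, -79], "dr": [0, 0, 0], "gripper": 8}]'

```text
time: 2.6
tcp_pos: [0.5491, -0.4223, 0.0289]
tool_rot: [0.707, -0.04, 0.041, -0.705]
contact_force: [0.1, -0.6, -0.2]
gripper_width: 0.0166
```

Call:
jog_arm --deltas '[{"slide": [0, 0, 0], "dr": [0, 0, 0], "gripper": 8}, {"slide": [0, 0, 0], "dr": [0, 0, 0], "gripper": 8}, {"slide": [0, 0, 0], "dr": [0, 0, 0], "gripper": 8}, {"slide": [0, 0, 0], "dr": [0, 0, 0], "gripper": 8}, {"slide": [0, 0, 0], "dr": [0, 0, 0], "gripper": 8}, {"slide": [0, 0, 0], "dr": [0, 0, 0], "gripper": 8}, {"slide": [0, 0, 5], "dr": [0, 0, 0], "gripper": 8}, {"slide": [0, 0, 10], "dr": [0, 0, 0], "gripper": 8}]'

```text
time: 3.4
tcp_pos: [0.5477, -0.421, 0.0369]
tool_rot: [-0.706, 0.041, -0.04, 0.706]
contact_force: [-0.4, -0.6, -0.9]
gripper_width: 0.0144
```

```bash
python3 - <<'E'
from st import *; st()
from h import *
snap(2)
crop("side",2,170,180,130,130,4.5,"pics/s2.png")
E
```

```text
t 3.40 tcp [ 547.7 -421.    36.9] F [-0.4 -0.6 -0.9] M [ 0.   -0.04 -0.05] w 14.4 jawyaw -6.59 down [-1.e-03  9.e-04 -1.e+00] j6 -0.60
```

View pics/s2.png

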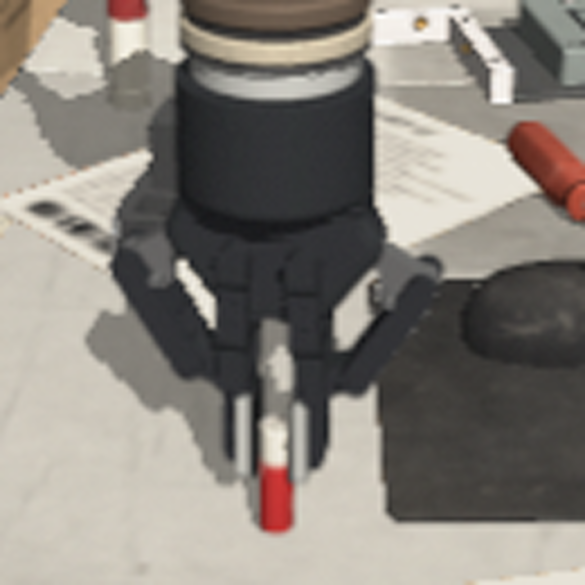

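Call:
jog_arm --deltas '[{"slide": [0, 0, 20], "dr": [0, 0, 0], "gripper": 8}, {"slide": [-5, 20, 50], "dr": [0, 0, 0], "gripper": 8}, {"slide": [-20, 58, 80], "dr": [0, 0, 0], "gripper": 8}, {"slide": [-35, 100, 80], "dr": [0, 0, 0], "gripper": 8}, {"slide": [-50, 145, 80], "dr": [0, 0, 0], "gripper": 8}, {"slide": [-65, 190, 80], "dr": [0, 0, 0], "gripper": 8}, {"slide": [-80, 230, 80], "dr": [0, 0, 0], "gripper": 8}, {"slide": [-88, 256, 80], "dr": [0, 0, 0], "gripper": 8}]'

```text
time: 4.3
tcp_pos: [0.4577, -0.1624, 0.1166]
tool_rot: [-0.705, 0.041, -0.039, 0.707]
contact_force: [-0.4, -0.5, -0.3]
gripper_width: 0.0144
```

Call:
jog_arm --deltas '[{"slide": [-3, 10, -10], "dr": [0, 0, 0], "gripper": 8}, {"slide": [-3, 10.5, -25], "dr": [0, 0, 0], "gripper": 8}, {"slide": [-3, 10.5, -35], "dr": [0, 0, 0], "gripper": 8}, {"slide": [-3, 10.5, -40], "dr": [0, 0, 0], "gripper": 8}, {"slide": [-3, 10.5, -40], "dr": [0, 0, 0], "gripper": 8}, {"slide": [-3, 10.5, -40], "dr": [0, 0, 0], "gripper": 8}, {"slide": [-3, 10.5, -40], "dr": [0, 0, 0], "gripper": 8}, {"slide": [-3, 10.5, -40], "dr": [0, 0, 0], "gripper": 8}]'

```text
time: 5.1
tcp_pos: [0.4576, -0.1554, 0.0778]
tool_rot: [0.706, -0.04, 0.041, -0.706]
contact_force: [0.5, 0.2, -0.2]
gripper_width: 0.0144
```

```bash
python3 - <<'E'
from st import *; st()
from h import *
snap(3)
crop("side",3,165,150,130,130,4.5,"pics/s3.png");crop("top",3,260,190,80,80,7,"pics/t3.png")
E
```

```text
t 5.10 tcp [ 457.6 -155.4   77.8] F [ 0.5  0.2 -0.2] M [ 0.02  0.06 -0.01] w 14.4 jawyaw -6.61 down [ 1.e-03 -4.e-04 -1.e+00] j6 -0.30
```

View pics/s3.png

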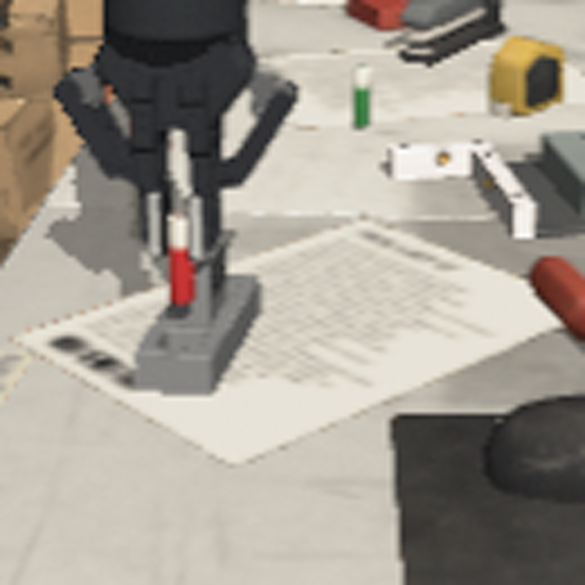

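View pics/t3.png

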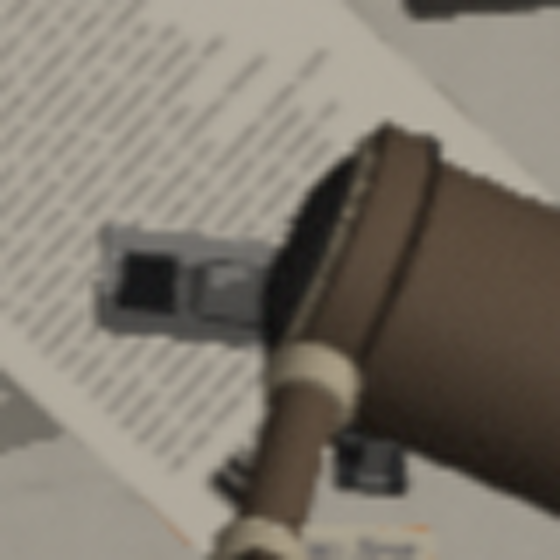

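```bash
python3 - <<'E'
from h import *
f=load("side",3);C=cloud(f);p=f['p'].astype(int)
m=(p[...,0]>p[...,1]*1.8)&(p[...,0]>90)&(np.hypot(C[...,0]-.457,C[...,1]+.155)<.03)
P=C[m];print(m.sum(),P.min(0),P.max(0),P.mean(0)); v,u=np.nonzero(m);print(u.min(),u.max(),v.min(),v.max(),u.mean())
# image: cell centre projection in side frame, battery axis bottom
print(proj(f,[[.4582,-.1557,.026],[.4569,-.1543,.026]]))
b=P[(P[:,2]>.05)&(P[:,2]<.07)]
# near surface: y min ~ front; fit circle radius 7.5
from scipy.optimize import least_squares
r=least_squares(lambda c:np.hypot(b[:,0]-c[0],b[:,1]-c[1])-.0075,[b[:,0].mean(),b[:,1].max()],loss='soft_l1',f_scale=.001);print(r.x,len(b))
# carrier in this image via its rect at rim height
q=(np.hypot(C[...,0]-.46,C[...,1]+.115)<.09)&(C[...,2]>.021)&(C[...,2]<.031)&(np.ptp(p,axis=2)<30)
r=cv2.minAreaRect((C[q][:,:2]*1000).astype(np.float32));print(r)
E
```

```text
57 [ 0.45121458 -0.16336383  0.05013804] [ 0.46409575 -0.15542511  0.08279304] [ 0.45855376 -0.16025349  0.06688251]
202 207 205 217 204.78947368421052
[[205.35839609 225.52970752]
 [204.92793241 225.26957034]]
[ 0.45905519 -0.15378628] 33
((461.6482849121094, -118.72341918945312), (117.72388458251953, 45.82292938232422), 83.49285125732422)
```

Call:
jog_arm --deltas '[{"slide": [0, -0.5, -10], "dr": [0, 0, 0], "gripper": 8}, {"slide": [0, -0.5, -20], "dr": [0, 0, 0], "gripper": 8}, {"slide": [0, -0.5, -30], "dr": [0, 0, 0], "gripper": 8}, {"slide": [0, -0.5, -38], "dr": [0, 0, 0], "gripper": 8}, {"slide": [0, -0.5, -42], "dr": [0, 0, 0], "gripper": 8}, {"slide": [0, -0.5, -44], "dr": [0, 0, 0], "gripper": 8}, {"slide": [0, -0.5, -44], "dr": [0, 0, 0], "gripper": 8}, {"slide": [0, -0.5, -44], "dr": [0, 0, 0], "gripper": 8}]'

```text
time: 6.0
tcp_pos: [0.4563, -0.1551, 0.0339]
tool_rot: [-0.706, 0.042, -0.04, 0.706]
contact_force: [-3.7, 1.2, 9.6]
gripper_width: 0.0147
```

```bash
python3 - <<'E'
from st import *; st()
from h import *
snap(4)
crop("side",4,165,150,130,130,4.5,"pics/s4.png")
E
```

```text
t 6.00 tcp [ 456.3 -155.1   33.9] F [-3.7  1.2  9.6] M [0.22 0.78 0.09] w 14.7 jawyaw -6.58 down [-0.0028  0.001  -1.    ] j6 -0.30
```

View pics/s4.png

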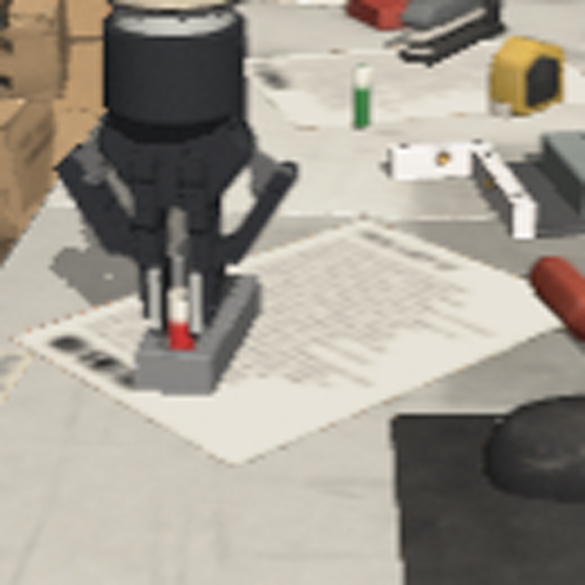

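Call:
jog_arm --deltas '[{"slide": [0, 0, 1], "dr": [0, 0, 0], "gripper": 8}, {"slide": [0, 0, 1], "dr": [0, 0, 0], "gripper": 20}, {"slide": [0, 0, 1], "dr": [0, 0, 0], "gripper": 35}, {"slide": [0, 0, 2], "dr": [0, 0, 0], "gripper": 45}, {"slide": [0, 0, 10], "dr": [0, 0, 0], "gripper": 55}, {"slide": [0, 0, 30], "dr": [0, 0, 0], "gripper": 60}, {"slide": [0, 0, 55], "dr": [0, 0, 0], "gripper": 60}, {"slide": [0, 0, 80], "dr": [0, 0, 0], "gripper": 60}]'

```text
time: 6.9
tcp_pos: [0.4569, -0.1553, 0.1143]
tool_rot: [-0.706, 0.041, -0.041, 0.706]
contact_force: [-0.6, -0.6, 0.2]
gripper_width: 0.0604
```

Call:
jog_arm --deltas '[{"slide": [0, 40, 10], "dr": [0, 0, 0.05], "gripper": 60}, {"slide": [5, 85, 10], "dr": [0, 0, 0.1], "gripper": 60}, {"slide": [15, 133, 10], "dr": [0, 0, 0.1], "gripper": 60}, {"slide": [25, 180, 10], "dr": [0, 0, 0.1], "gripper": 60}, {"slide": [35, 227, 10], "dr": [0, 0, 0.1], "gripper": 60}, {"slide": [45, 274, 10], "dr": [0, 0, 0.1], "gripper": 60}, {"slide": [55, 321, 10], "dr": [0, 0, 0.1], "gripper": 60}, {"slide": [61, 368, 10], "dr": [0, 0, 0.1], "gripper": 60}]'

```text
time: 7.7
tcp_pos: [0.5189, 0.2148, 0.1241]
tool_rot: [-0.707, 0.005, -0.006, 0.707]
contact_force: [0.6, -0.4, -0.2]
gripper_width: 0.06
```

```bash
python3 - <<'E'
from st import *; st()
from h import *
snap(5)
crop("side",5,165,130,130,130,4.5,"pics/s5.png");crop("top",5,260,190,80,80,7,"pics/t5.png")
for n in("top","side"):
    f=load(n,5);C=cloud(f)
    q=(np.hypot(C[...,0]-.46,C[...,1]+.115)<.09)&(C[...,2]>.02)&(C[...,2]<.032)
    print(n,cv2.minAreaRect((C[q][:,:2]*1000).astype(np.float32)))
    q=(np.hypot(C[...,0]-.46,C[...,1]+.115)<.09)&(C[...,2]>.06)&(C[...,2]<.075)
    print(n,cv2.minAreaRect((C[q][:,:2]*1000).astype(np.float32)))
    q=(np.hypot(C[...,0]-.457,C[...,1]+.155)<.015)&(C[...,2]>.05); print('batt top',C[q].mean(0),C[q][:,2].max())
E
```

```text
t 7.70 tcp [518.9 214.8 124.1] F [ 0.6 -0.4 -0.2] M [ 0.02 -0.06 -0.01] w 60.0 jawyaw -0.85 down [ 1.7e-03  4.0e-04 -1.0e+00] j6 0.33
top ((460.0929260253906, -114.87462615966797), (115.47576904296875, 43.95163345336914), 83.27500915527344)
top ((460.0501403808594, -115.04671478271484), (39.45923614501953, 23.58758544921875), 83.59632873535156)
batt top [ 0.45633404 -0.15287972  0.05517701] 0.05767634036785774
side ((462.1044006347656, -118.95204162597656), (118.5190200805664, 45.1236686706543), 83.3613052368164)
side ((461.23046875, -118.2366714477539), (41.41017532348633, 24.39777374267578), 88.20474243164062)
batt top [ 0.45870796 -0.15634573  0.05415671] 0.05663460473413523
```

View pics/s5.png

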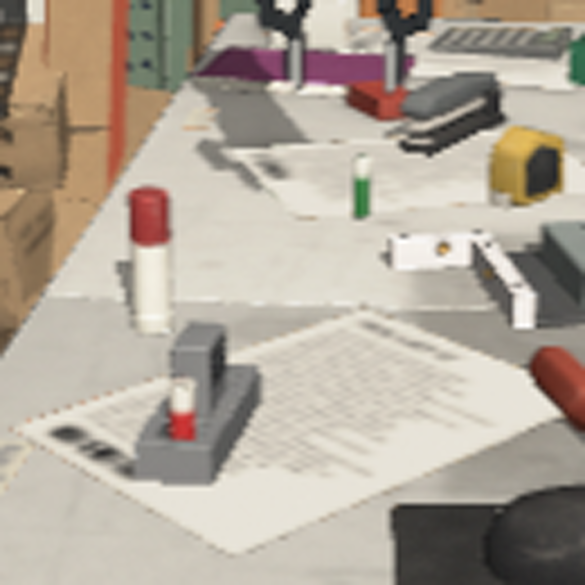

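View pics/t5.png

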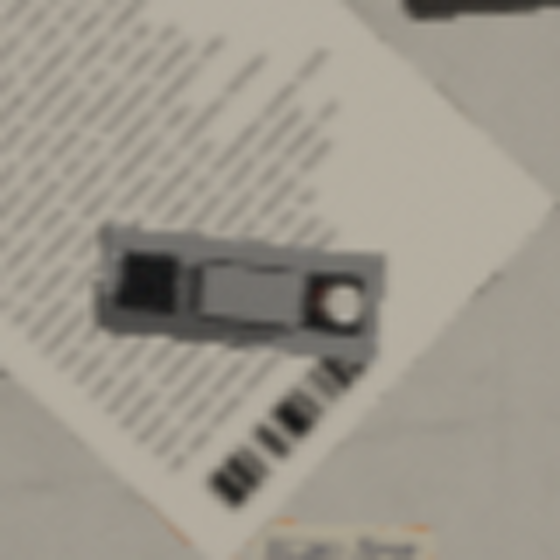

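Call:
jog_arm --deltas '[{"slide": [3, 40, 0], "dr": [0, 0, 0], "gripper": 60}, {"slide": [6, 80, -15], "dr": [0, 0, 0], "gripper": 60}, {"slide": [6.5, 91, -35], "dr": [0, 0, 0], "gripper": 60}, {"slide": [6.5, 91, -60], "dr": [0, 0, 0], "gripper": 60}, {"slide": [6.5, 91, -83], "dr": [0, 0, 0], "gripper": 60}, {"slide": [6.5, 91, -96], "dr": [0, 0, 0], "gripper": 60}, {"slide": [6.5, 91, -96], "dr": [0, 0, 0], "gripper": 60}, {"slide": [6.5, 91, -96], "dr": [0, 0, 0], "gripper": 60}]'

```text
time: 8.6
tcp_pos: [0.5251, 0.3032, 0.0278]
tool_rot: [-0.707, 0.005, -0.006, 0.707]
contact_force: [-0.5, 0.7, 0.5]
gripper_width: 0.0606
```

```bash
python3 - <<'E'
from st import *; st()
from h import *
snap(6)
crop("side",6,205,120,80,80,7,"pics/s6.png")
E
```

```text
t 8.60 tcp [525.1 303.2  27.8] F [-0.5  0.7  0.5] M [ 0.05  0.02 -0.05] w 60.6 jawyaw -0.89 down [ 4.e-04  1.e-04 -1.e+00] j6 0.47
```

View pics/s6.png

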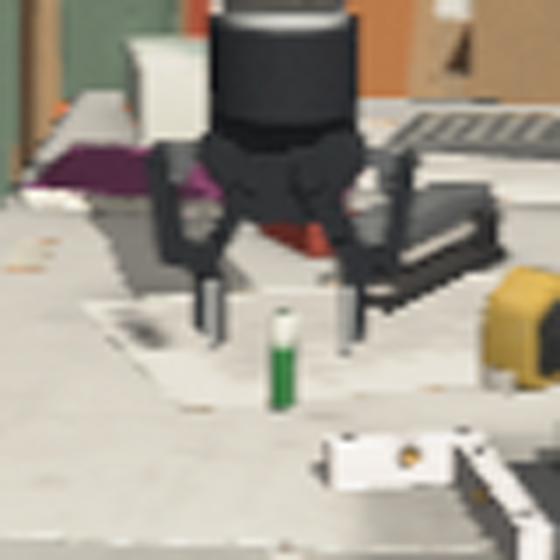

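Call:
jog_arm --deltas '[{"slide": [0, 2, 0], "dr": [0, 0, 0], "gripper": 50}, {"slide": [0, 2, 0], "dr": [0, 0, 0], "gripper": 30}, {"slide": [0, 2, 0], "dr": [0, 0, 0], "gripper": 8}, {"slide": [0, 2, 0], "dr": [0, 0, 0], "gripper": 8}, {"slide": [0, 2, 0], "dr": [0, 0, 0], "gripper": 8}, {"slide": [0, 2, 0], "dr": [0, 0, 0], "gripper": 8}, {"slide": [0, 2, 0], "dr": [0, 0, 0], "gripper": 8}, {"slide": [0, 2, 0], "dr": [0, 0, 0], "gripper": 8}]'

```text
time: 9.5
tcp_pos: [0.5251, 0.3059, 0.028]
tool_rot: [-0.707, 0.005, -0.006, 0.707]
contact_force: [-1.0, -0.2, 5.4]
gripper_width: 0.0147
```

Call:
jog_arm --deltas '[{"slide": [0, 2, 15], "dr": [0, 0, 0], "gripper": 8}, {"slide": [0, 2, 45], "dr": [0, 0, 0], "gripper": 8}, {"slide": [-3, -20, 80], "dr": [0, 0, 0], "gripper": 8}, {"slide": [-8, -62, 100], "dr": [0, 0, -0.03], "gripper": 8}, {"slide": [-15, -108, 100], "dr": [0, 0, -0.06], "gripper": 8}, {"slide": [-22, -155, 100], "dr": [0, 0, -0.1], "gripper": 8}, {"slide": [-30, -203, 100], "dr": [0, 0, -0.1], "gripper": 8}, {"slide": [-37, -250, 100], "dr": [0, 0, -0.1], "gripper": 8}]'

```text
time: 10.3
tcp_pos: [0.4868, 0.054, 0.1277]
tool_rot: [0.706, -0.04, 0.041, -0.706]
contact_force: [0.5, -0.4, -0.3]
gripper_width: 0.0149
```

```bash
python3 st.py
```

```text
t 10.30 tcp [486.8  54.  127.7] F [ 0.5 -0.4 -0.3] M [ 0.03 -0.05  0.01] w 14.9 jawyaw -6.55 down [ 3.e-04 -1.e-04 -1.e+00] j6 0.14
173.4 [-5.0000e-04  2.0000e-04  3.1407e+00]
-6.6 [ 0.0001  0.0003 -0.0009]
```

Call:
jog_arm --deltas '[{"slide": [-6, -40, 0], "dr": [0, 0, 0], "gripper": 8}, {"slide": [-13, -82, 0], "dr": [0, 0, 0], "gripper": 8}, {"slide": [-19, -118, 0], "dr": [0, 0, 0], "gripper": 8}, {"slide": [-21, -132, -10], "dr": [0, 0, 0], "gripper": 8}, {"slide": [-21, -133, -30], "dr": [0, 0, 0], "gripper": 8}, {"slide": [-21, -133, -50], "dr": [0, 0, 0], "gripper": 8}, {"slide": [-21, -133, -50], "dr": [0, 0, 0], "gripper": 8}, {"slide": [-21, -133, -50], "dr": [0, 0, 0], "gripper": 8}]'

```text
time: 11.1
tcp_pos: [0.4661, -0.0767, 0.0768]
tool_rot: [-0.706, 0.041, -0.04, 0.706]
contact_force: [-0.2, 0.3, 0.1]
gripper_width: 0.0146
```

```bash
python3 - <<'E'
from st import *; st()
from h import *
snap(7)
crop("side",7,165,130,130,130,4.5,"pics/s7.png");crop("top",7,260,190,80,80,7,"pics/t7.png")
f=load("side",7);C=cloud(f);p=f['p'].astype(int)
m=(np.hypot(C[...,0]-.466,C[...,1]+.079)<.03)&(C[...,2]>.045)&(p[...,1]>p[...,0]*1.3);print(m.sum(),C[m].mean(0),C[m].min(0),C[m].max(0))
E
```

```text
t 11.10 tcp [466.1 -76.7  76.8] F [-0.2  0.3  0.1] M [ 0.02 -0.05 -0.03] w 14.6 jawyaw -6.56 down [-1.7e-03  7.0e-04 -1.0e+00] j6 -0.14
42 [ 0.46703024 -0.08071867  0.07065835] [ 0.45991117 -0.09035068  0.05260111] [ 0.47263862 -0.07528456  0.08496246]
```

View pics/s7.png

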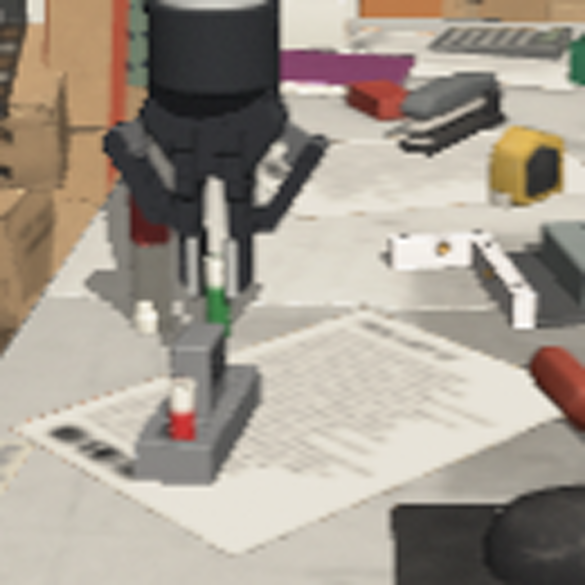

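View pics/t7.png

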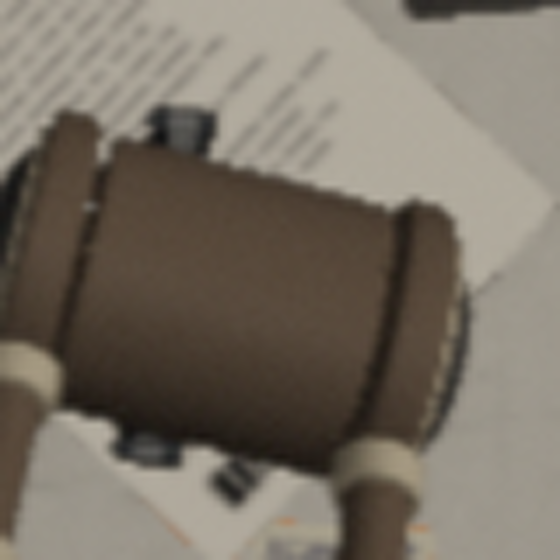

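Call:
jog_arm --deltas '[{"slide": [0, -2, -10], "dr": [0, 0, 0], "gripper": 8}, {"slide": [0, -2, -20], "dr": [0, 0, 0], "gripper": 8}, {"slide": [0, -2, -30], "dr": [0, 0, 0], "gripper": 8}, {"slide": [0, -2, -37], "dr": [0, 0, 0], "gripper": 8}, {"slide": [0, -2, -41], "dr": [0, 0, 0], "gripper": 8}, {"slide": [0, -2, -43], "dr": [0, 0, 0], "gripper": 8}, {"slide": [0, -2, -43], "dr": [0, 0, 0], "gripper": 8}, {"slide": [0, -2, -43], "dr": [0, 0, 0], "gripper": 8}]'

```text
time: 12.0
tcp_pos: [0.4669, -0.0795, 0.0345]
tool_rot: [0.706, -0.04, 0.041, -0.706]
contact_force: [-0.3, 0.1, -0.5]
gripper_width: 0.0147
```

```bash
python3 - <<'E'
from st import *; st()
from h import *
snap(8)
crop("side",8,165,130,130,130,4.5,"pics/s8.png")
E
```

```text
t 12.00 tcp [466.9 -79.5  34.5] F [-0.3  0.1 -0.5] M [-0.04  0.05 -0.02] w 14.7 jawyaw -6.59 down [ 5.e-04 -1.e-04 -1.e+00] j6 -0.15
```

View pics/s8.png

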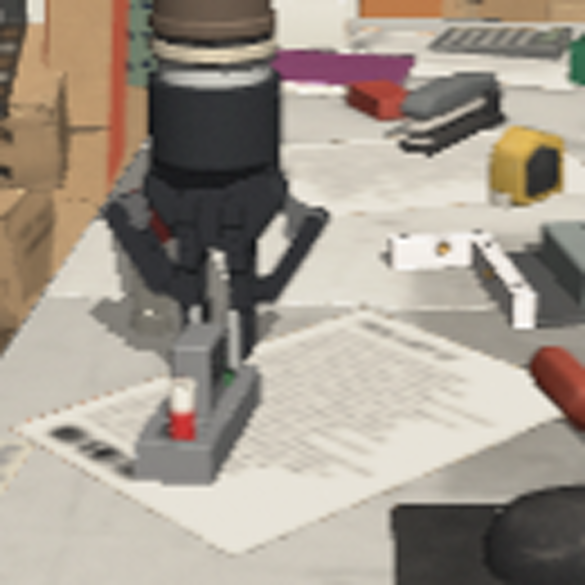

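Battery in the cell without contact yet; lower 1 mm more, release and rise.

Call:
jog_arm --deltas '[{"slide": [0, 0, -1], "dr": [0, 0, 0], "gripper": 8}, {"slide": [0, 0, -1], "dr": [0, 0, 0], "gripper": 8}, {"slide": [0, 0, -1], "dr": [0, 0, 0], "gripper": 20}, {"slide": [0, 0, -1], "dr": [0, 0, 0], "gripper": 35}, {"slide": [0, 0, 3], "dr": [0, 0, 0], "gripper": 50}, {"slide": [0, 0, 15], "dr": [0, 0, 0], "gripper": 60}, {"slide": [0, 0, 40], "dr": [0, 0, 0], "gripper": 60}, {"slide": [0, 0, 80], "dr": [0, 0, 0], "gripper": 60}]'

```text
time: 12.9
tcp_pos: [0.4645, -0.0789, 0.1139]
tool_rot: [-0.706, 0.042, -0.039, 0.706]
contact_force: [0.7, -0.7, 0.6]
gripper_width: 0.0602
```

Call:
jog_arm --deltas '[{"slide": [-1, -10, 10], "dr": [0, 0, 0], "gripper": 60}, {"slide": [-3, -25, 10], "dr": [0, 0, 0], "gripper": 60}, {"slide": [-5, -37, 10], "dr": [0, 0, 0], "gripper": 60}, {"slide": [-5, -37, 10], "dr": [0, 0, 0], "gripper": 60}, {"slide": [-5, -37, 5], "dr": [0, 0, 0], "gripper": 60}, {"slide": [-5, -37, 0], "dr": [0, 0, 0], "gripper": 60}, {"slide": [-5, -37, 0], "dr": [0, 0, 0], "gripper": 60}, {"slide": [-5, -37, 0], "dr": [0, 0, 0], "gripper": 60}]'

```text
time: 13.7
tcp_pos: [0.4611, -0.1159, 0.1135]
tool_rot: [-0.706, 0.041, -0.04, 0.706]
contact_force: [0.6, 0.2, -0.1]
gripper_width: 0.06
```

```bash
python3 - <<'E'
from st import *; st()
from h import *
snap(9)
crop("side",9,165,130,130,130,4.5,"pics/s9.png")
f=load("side",9);C=cloud(f)
q=(np.hypot(C[...,0]-.46,C[...,1]+.115)<.09)&(C[...,2]>.021)&(C[...,2]<.031);print(cv2.minAreaRect((C[q][:,:2]*1000).astype(np.float32)))
E
```

```text
t 13.70 tcp [ 461.1 -115.9  113.5] F [ 0.6  0.2 -0.1] M [ 0.01  0.05 -0.03] w 60.0 jawyaw -6.56 down [-1.6e-03  7.0e-04 -1.0e+00] j6 -0.22
((462.2531433105469, -118.75009155273438), (118.86652374267578, 44.76108169555664), 82.89441680908203)
```

View pics/s9.png

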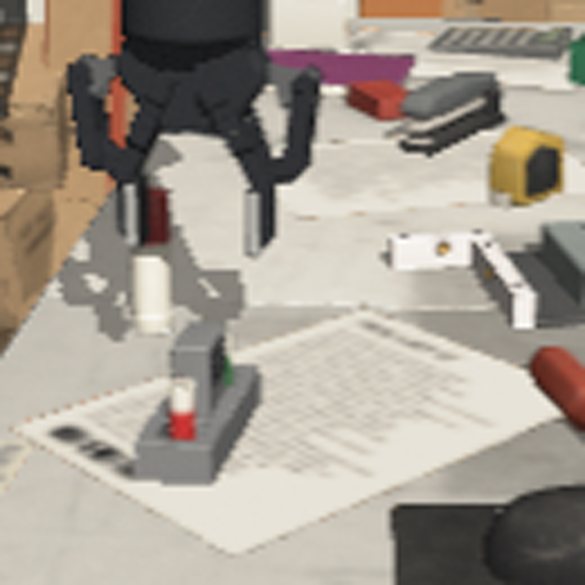

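Call:
jog_arm --deltas '[{"slide": [0, -0.7, -20], "dr": [0, 0, 0], "gripper": 60}, {"slide": [0, -0.7, -45], "dr": [0, 0, 0], "gripper": 60}, {"slide": [0, -0.7, -65], "dr": [0, 0, 0], "gripper": 60}, {"slide": [0, -0.7, -77], "dr": [0, 0, 0], "gripper": 60}, {"slide": [0, -0.7, -80], "dr": [0, 0, 0], "gripper": 55}, {"slide": [0, -0.7, -80], "dr": [0, 0, 0], "gripper": 40}, {"slide": [0, -0.7, -80], "dr": [0, 0, 0], "gripper": 25}, {"slide": [0, -0.7, -80], "dr": [0, 0, 0], "gripper": 12}]'

```text
time: 14.6
tcp_pos: [0.4619, -0.1173, 0.0351]
tool_rot: [0.706, -0.04, 0.041, -0.706]
contact_force: [-1.4, -0.3, 1.6]
gripper_width: 0.0212
```

Call:
jog_arm --deltas '[{"slide": [0, 0, 0], "dr": [0, 0, 0], "gripper": 12}, {"slide": [0, 0, 0], "dr": [0, 0, 0], "gripper": 12}, {"slide": [0, 0, 0], "dr": [0, 0, 0], "gripper": 12}, {"slide": [0, 0, 0], "dr": [0, 0, 0], "gripper": 12}, {"slide": [0, 0, 0], "dr": [0, 0, 0], "gripper": 12}, {"slide": [0, 0, 0], "dr": [0, 0, 0], "gripper": 12}, {"slide": [0, 0, 0], "dr": [0, 0, 0], "gripper": 12}, {"slide": [0, 0, 0], "dr": [0, 0, 0], "gripper": 12}]'

```text
time: 15.4
tcp_pos: [0.4619, -0.1173, 0.0351]
tool_rot: [0.706, -0.04, 0.041, -0.706]
contact_force: [-2.6, 0.2, 5.7]
gripper_width: 0.0213
```

```bash
python3 st.py
```

```text
t 15.40 tcp [ 461.9 -117.3   35.1] F [-2.6  0.2  5.7] M [ 0.12  0.39 -0.01] w 21.3 jawyaw -6.58 down [ 5.e-04 -3.e-04 -1.e+00] j6 -0.22
173.4 [-7.0000e-04  4.0000e-04  3.1413e+00]
-6.6 [ 0.0003  0.0005 -0.0003]
```

Call:
jog_arm --deltas '[{"slide": [0, 0, 5], "dr": [0, 0, 0], "gripper": 12}, {"slide": [0, 0, 12], "dr": [0, 0, 0], "gripper": 12}, {"slide": [4, 8, 15], "dr": [0, 0, 0.01], "gripper": 12}, {"slide": [12, 20, 15], "dr": [0, 0, 0.04], "gripper": 12}, {"slide": [22, 38, 15], "dr": [0, 0, 0.09], "gripper": 12}, {"slide": [34, 60, 15], "dr": [0, 0, 0.15], "gripper": 12}, {"slide": [47, 83, 15], "dr": [0, 0, 0.21], "gripper": 12}, {"slide": [60, 106, 15], "dr": [0, 0, 0.27], "gripper": 12}]'

```text
time: 16.2
tcp_pos: [0.5223, -0.009, 0.049]
tool_rot: [-0.705, -0.056, 0.056, 0.705]
contact_force: [0.5, -0.7, -4.5]
gripper_width: 0.0209
```

Call:
jog_arm --deltas '[{"slide": [13, 23, 0], "dr": [0, 0, 0.05], "gripper": 12}, {"slide": [26, 46, 0], "dr": [0, 0, 0.08], "gripper": 12}, {"slide": [38, 68, 0], "dr": [0, 0, 0.093], "gripper": 12}, {"slide": [50, 88, 0], "dr": [0, 0, 0.093], "gripper": 12}, {"slide": [59, 103, 0], "dr": [0, 0, 0.093], "gripper": 12}, {"slide": [62, 109, 0], "dr": [0, 0, 0.093], "gripper": 12}, {"slide": [62, 109, 0], "dr": [0, 0, 0.093], "gripper": 12}, {"slide": [62, 109, 0], "dr": [0, 0, 0.093], "gripper": 12}]'

```text
time: 17.0
tcp_pos: [0.5827, 0.0975, 0.0488]
tool_rot: [0.702, 0.087, -0.088, -0.702]
contact_force: [-0.0, -0.3, -3.5]
gripper_width: 0.0211
```

```bash
python3 - <<'E'
from st import *; st()
from h import *
snap(10)
crop("side",10,205,110,130,120,5,"pics/s10.png");crop("top",10,150,120,110,100,6,"pics/t10.png")
E
```

```text
t 17.00 tcp [582.7  97.5  48.8] F [-0.  -0.3 -3.5] M [ 0.01  0.   -0.01] w 21.1 jawyaw 14.23 down [-1.8e-03 -6.0e-04 -1.0e+00] j6 -0.16
```

View pics/s10.png

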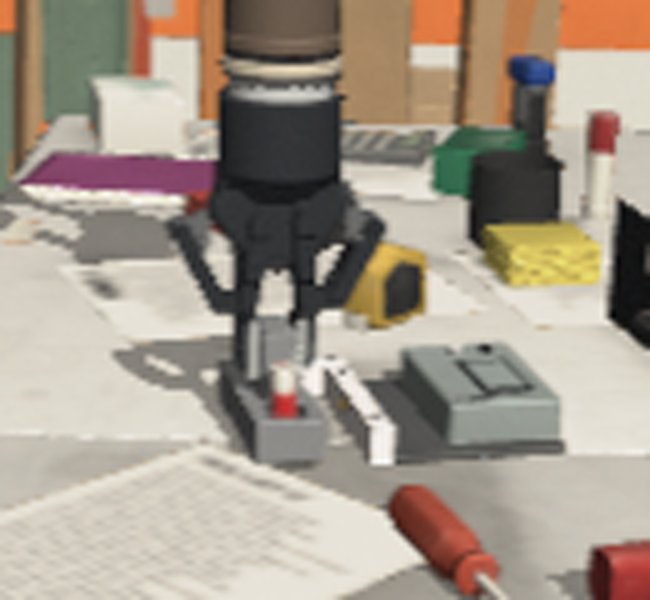

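View pics/t10.png

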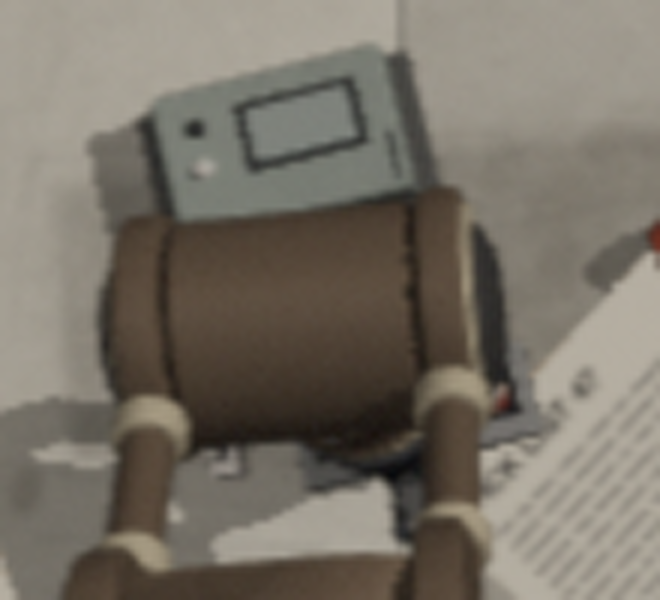

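Call:
jog_arm --deltas '[{"slide": [0, 0, -4], "dr": [0, 0, 0], "gripper": 12}, {"slide": [0, 0, -8], "dr": [0, 0, 0], "gripper": 12}, {"slide": [0, 0, -11], "dr": [0, 0, 0], "gripper": 12}, {"slide": [0, 0, -13], "dr": [0, 0, 0], "gripper": 12}, {"slide": [0, 0, -14], "dr": [0, 0, 0], "gripper": 12}, {"slide": [0, 0, -14], "dr": [0, 0, 0], "gripper": 12}, {"slide": [0, 0, -14], "dr": [0, 0, 0], "gripper": 12}, {"slide": [0, 0, -14], "dr": [0, 0, 0], "gripper": 12}]'

```text
time: 17.9
tcp_pos: [0.5838, 0.098, 0.0353]
tool_rot: [-0.702, -0.088, 0.087, 0.702]
contact_force: [0.2, -0.3, -3.3]
gripper_width: 0.0214
```

```bash
python3 st.py
```

```text
t 17.90 tcp [583.8  98.   35.3] F [ 0.2 -0.3 -3.3] M [-0.03  0.03  0.01] w 21.4 jawyaw 14.21 down [ 4.e-04  1.e-04 -1.e+00] j6 -0.16
173.4 [-5.0000e-04 -0.0000e+00  2.7783e+00]
-6.6 [-0.      0.0004 -0.3632]
```

Call:
jog_arm --deltas '[{"slide": [0, 0, -0.5], "dr": [0, 0, 0], "gripper": 12}, {"slide": [0, 0, -1], "dr": [0, 0, 0], "gripper": 12}, {"slide": [0, 0, -1.3], "dr": [0, 0, 0], "gripper": 12}, {"slide": [0, 0, -1.5], "dr": [0, 0, 0], "gripper": 12}, {"slide": [0, 0, -1.5], "dr": [0, 0, 0], "gripper": 12}, {"slide": [0, 0, -1.5], "dr": [0, 0, 0], "gripper": 12}, {"slide": [0, 0, -1.5], "dr": [0, 0, 0], "gripper": 12}, {"slide": [0, 0, -1.5], "dr": [0, 0, 0], "gripper": 12}]'

```text
time: 18.7
tcp_pos: [0.5838, 0.0979, 0.0352]
tool_rot: [-0.702, -0.087, 0.087, 0.702]
contact_force: [-3.5, -0.2, 6.5]
gripper_width: 0.0213
```

```bash
python3 st.py
```

```text
t 18.70 tcp [583.8  97.9  35.2] F [-3.5 -0.2  6.5] M [-0.07  0.57 -0.  ] w 21.3 jawyaw 14.21 down [ 0.  0. -1.] j6 -0.16
173.4 [-0.     -0.      2.7784]
-6.6 [-0.      0.     -0.3632]
```

Call:
jog_arm --deltas '[{"slide": [0, 0, 0.6], "dr": [0, 0, 0], "gripper": 12}, {"slide": [2.1, 3, 0.6], "dr": [0, 0, 0], "gripper": 12}, {"slide": [5.6, 8, 0.6], "dr": [0, 0, 0], "gripper": 12}, {"slide": [9.7, 14, 0.6], "dr": [0, 0, 0], "gripper": 12}, {"slide": [13.9, 20, 0.6], "dr": [0, 0, 0], "gripper": 12}, {"slide": [16.5, 23.7, 0.6], "dr": [0, 0, 0], "gripper": 12}, {"slide": [17.4, 25, 0.6], "dr": [0, 0, 0], "gripper": 12}, {"slide": [17.4, 25, 0.6], "dr": [0, 0, 0], "gripper": 12}]'

```text
time: 19.5
tcp_pos: [0.6017, 0.122, 0.0352]
tool_rot: [0.702, 0.088, -0.088, -0.701]
contact_force: [-1.8, -4.5, 5.4]
gripper_width: 0.021
```

```bash
cat > ts.py <<'E'
from st import *
s,r=st(); a=np.radians(14.2);E=np.array([[np.cos(a),np.sin(a)],[-np.sin(a),np.cos(a)]])
print('to seat (tester mm)',(E@(np.array([607.3,132.4])-s['tcp_pos'][:2]*1000)).round(1),'F tester',(E@s['contact_force'][:2]).round(1))
E
python3 ts.py
python3 - <<'E'
from h import *
snap(11)
crop("side",11,230,150,100,85,7,"pics/s11.png")
E
```

```text
t 19.50 tcp [601.7 122.   35.2] F [-1.8 -4.5  5.4] M [-0.51  0.42 -0.02] w 21.0 jawyaw 14.26 down [ 8.0e-04 -1.6e-03 -1.0e+00] j6 -0.12
to seat (tester mm) [8.  8.7] F tester [-2.8 -3.9]
```

View pics/s11.png

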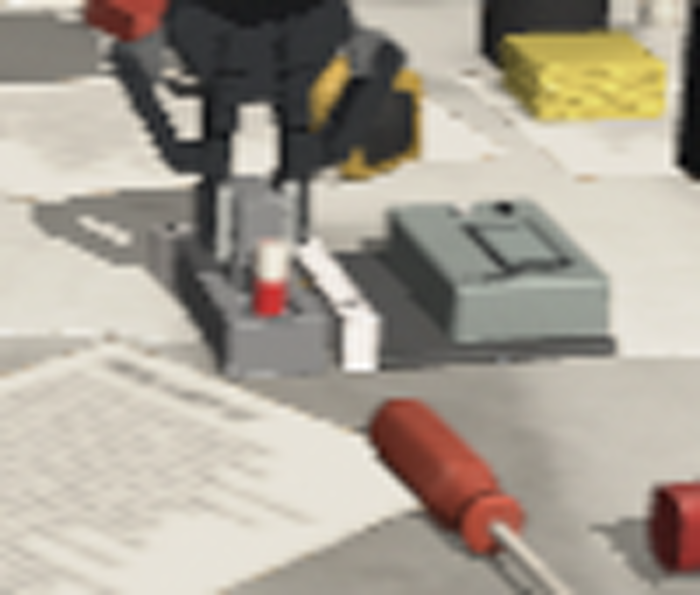

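Call:
jog_arm --deltas '[{"slide": [0.5, 0.1, 0.4], "dr": [0, 0, 0], "gripper": 12}, {"slide": [1.5, 0.4, 0.4], "dr": [0, 0, 0], "gripper": 12}, {"slide": [2.4, 0.6, 0.4], "dr": [0, 0, 0], "gripper": 12}, {"slide": [3.4, 0.9, 0.4], "dr": [0, 0, 0], "gripper": 12}, {"slide": [4.4, 1.1, 0.4], "dr": [0, 0, 0], "gripper": 12}, {"slide": [5.3, 1.3, 0.4], "dr": [0, 0, 0], "gripper": 12}, {"slide": [5.8, 1.5, 0.4], "dr": [0, 0, 0], "gripper": 12}, {"slide": [5.8, 1.5, 0.4], "dr": [0, 0, 0], "gripper": 12}]'

```text
time: 20.4
tcp_pos: [0.6031, 0.1226, 0.0354]
tool_rot: [0.702, 0.084, -0.091, -0.701]
contact_force: [-9.5, -5.6, 12.4]
gripper_width: 0.0211
```

```bash
python3 ts.py
```

```text
t 20.40 tcp [603.1 122.6  35.4] F [-9.5 -5.6 12.4] M [-0.96  1.78  0.02] w 21.1 jawyaw 14.25 down [-0.0095 -0.0032 -0.9999] j6 -0.12
to seat (tester mm) [6.5 8.5] F tester [-10.6  -3.1]
```

```bash
python3 - <<'E'
from h import *
snap(12)
crop("side",12,245,165,60,50,12,"pics/s12.png")
for tag in (11,12):
    f=load("side",tag);C=cloud(f);p=f['p'].astype(int)
    c=np.array([.6025,.122])
    m=(np.hypot(C[...,0]-c[0],C[...,1]-c[1])<.1)&(C[...,2]>.021)&(C[...,2]<.031)
    ex=np.array([np.cos(np.radians(14.2)),np.sin(np.radians(14.2))]);ey=np.array([-ex[1],ex[0]])
    q=(C[m][:,:2]-[.6144,.194])@np.c_[ex,ey]*1000
    br=p[m].min(1)
    g=(br<150); 
    w=(br>175)
    print(tag,'carrier x',np.percentile(q[g&(q[:,1]<-60)&(q[:,1]>-125)&(q[:,0]<5)][:,0],[1,50,99]),'y min',q[g][:,1].min(),'white x',np.percentile(q[w&(q[:,1]<-40)][:,0],[2,98]))
E
python3 fence.py 12
```

```text
11 carrier x [-53.39201715 -35.86067309   0.23184161] y min -127.0736782841321 white x [1.93208121e-04 1.31691017e+01]
12 carrier x [-52.53823977 -35.44138255   0.15169322] y min -127.1557447582338 white x [ 0.23248757 13.21958444]
top 18Traceback (most recent call last):
  File "fence.py", line 16, in <module>
    c=np.polyfit(q[F,1],q[F,0],1)
    raise TypeError("expected non-empty vector for x")
TypeError: expected non-empty vector for x
```

View pics/s12.png

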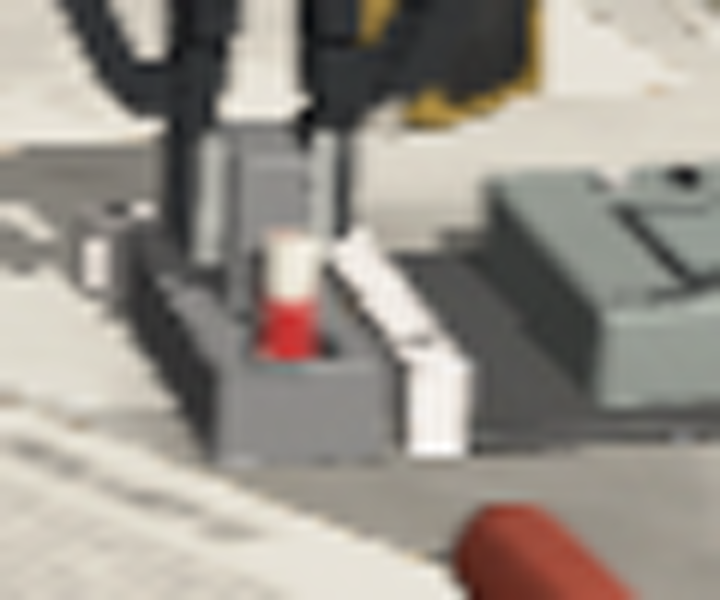

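Call:
jog_arm --deltas '[{"slide": [-2, -0.5, 0.5], "dr": [0, 0, 0], "gripper": 12}, {"slide": [-4, -1, 1], "dr": [0, 0, 0], "gripper": 12}, {"slide": [-4, -1, 1.4], "dr": [0, 0, 0], "gripper": 12}, {"slide": [-4, -1, 1.8], "dr": [0, 0, 0], "gripper": 12}, {"slide": [-4, -1, 1.8], "dr": [0, 0, 0], "gripper": 12}, {"slide": [-4, -1, 1.8], "dr": [0, 0, 0], "gripper": 12}, {"slide": [-4, -1, 1.8], "dr": [0, 0, 0], "gripper": 12}, {"slide": [-4, -1, 1.8], "dr": [0, 0, 0], "gripper": 12}]'

```text
time: 21.3
tcp_pos: [0.6029, 0.1234, 0.0365]
tool_rot: [-0.702, -0.087, 0.087, 0.702]
contact_force: [0.9, 0.7, -3.4]
gripper_width: 0.0212
```

```bash
python3 ts.py
```

```text
t 21.30 tcp [602.9 123.4  36.5] F [ 0.9  0.7 -3.4] M [ 0.02 -0.01  0.  ] w 21.2 jawyaw 14.21 down [-0.e+00  1.e-04 -1.e+00] j6 -0.12
to seat (tester mm) [6.5 7.6] F tester [1.1 0.4]
```

Call:
jog_arm --deltas '[{"slide": [1, 0.2, -0.5], "dr": [0, 0, 0], "gripper": 12}, {"slide": [1.9, 0.5, -0.8], "dr": [0, 0, 0], "gripper": 12}, {"slide": [2.9, 0.7, -0.8], "dr": [0, 0, 0], "gripper": 12}, {"slide": [3.9, 1, -0.8], "dr": [0, 0, 0], "gripper": 12}, {"slide": [4.8, 1.2, -0.8], "dr": [0, 0, 0], "gripper": 12}, {"slide": [5.8, 1.5, -0.8], "dr": [0, 0, 0], "gripper": 12}, {"slide": [5.8, 1.5, -0.8], "dr": [0, 0, 0], "gripper": 12}, {"slide": [5.8, 1.5, -0.8], "dr": [0, 0, 0], "gripper": 12}]'

```text
time: 22.1
tcp_pos: [0.6084, 0.1248, 0.0357]
tool_rot: [0.702, 0.087, -0.088, -0.702]
contact_force: [-1.5, 0.1, -3.0]
gripper_width: 0.0215
```

```bash
python3 ts.py
```

```text
t 22.10 tcp [608.4 124.8  35.7] F [-1.5  0.1 -3. ] M [-0.13  0.22  0.  ] w 21.5 jawyaw 14.21 down [-6.e-04 -2.e-04 -1.e+00] j6 -0.12
to seat (tester mm) [0.8 7.7] F tester [-1.4  0.4]
```

Call:
jog_arm --deltas '[{"slide": [-0.2, 1, 0], "dr": [0, 0, 0], "gripper": 12}, {"slide": [-0.5, 2, 0], "dr": [0, 0, 0], "gripper": 12}, {"slide": [-0.7, 3, 0], "dr": [0, 0, 0], "gripper": 12}, {"slide": [-1, 4, 0], "dr": [0, 0, 0], "gripper": 12}, {"slide": [-1.2, 5, 0], "dr": [0, 0, 0], "gripper": 12}, {"slide": [-1.5, 6, 0], "dr": [0, 0, 0], "gripper": 12}, {"slide": [-1.6, 6.3, 0], "dr": [0, 0, 0], "gripper": 12}, {"slide": [-1.6, 6.3, 0], "dr": [0, 0, 0], "gripper": 12}]'

```text
time: 22.9
tcp_pos: [0.607, 0.131, 0.0358]
tool_rot: [0.702, 0.088, -0.088, -0.702]
contact_force: [-2.1, -1.9, -4.4]
gripper_width: 0.0209
```

```bash
python3 ts.py
```

```text
t 22.90 tcp [607.  131.   35.8] F [-2.1 -1.9 -4.4] M [-0.38  0.17 -0.03] w 20.9 jawyaw 14.22 down [ 0.e+00 -3.e-04 -1.e+00] j6 -0.11
to seat (tester mm) [0.6 1.3] F tester [-2.5 -1.4]
```

Call:
jog_arm --deltas '[{"slide": [0.4, 0.1, 0], "dr": [0, 0, 0], "gripper": 12}, {"slide": [0.8, 0.2, 0], "dr": [0, 0, 0], "gripper": 12}, {"slide": [1.2, 0.3, 0], "dr": [0, 0, 0], "gripper": 12}, {"slide": [1.5, 0.4, 0], "dr": [0, 0, 0], "gripper": 12}, {"slide": [1.9, 0.5, 0], "dr": [0, 0, 0], "gripper": 12}, {"slide": [1.9, 0.5, 0], "dr": [0, 0, 0], "gripper": 12}, {"slide": [1.9, 0.5, 0], "dr": [0, 0, 0], "gripper": 12}, {"slide": [1.9, 0.5, 0], "dr": [0, 0, 0], "gripper": 12}]'

```text
time: 23.7
tcp_pos: [0.6085, 0.1315, 0.0357]
tool_rot: [0.702, 0.087, -0.088, -0.702]
contact_force: [-3.6, -3.6, -2.1]
gripper_width: 0.0212
```

```bash
python3 ts.py
```

```text
t 23.70 tcp [608.5 131.5  35.7] F [-3.6 -3.6 -2.1] M [-0.68  0.62 -0.13] w 21.2 jawyaw 14.21 down [-1.1e-03 -3.0e-04 -1.0e+00] j6 -0.10
to seat (tester mm) [-0.9  1.2] F tester [-4.4 -2.6]
```

Call:
jog_arm --deltas '[{"slide": [0.4, 0.1, 0], "dr": [0, 0, 0], "gripper": 12}, {"slide": [0.8, 0.2, 0], "dr": [0, 0, 0], "gripper": 12}, {"slide": [1.2, 0.3, 0], "dr": [0, 0, 0], "gripper": 12}, {"slide": [1.2, 0.3, 0], "dr": [0, 0, 0], "gripper": 12}, {"slide": [1.2, 0.3, 0], "dr": [0, 0, 0], "gripper": 12}, {"slide": [1.2, 0.3, 0], "dr": [0, 0, 0], "gripper": 12}, {"slide": [1.2, 0.3, 0], "dr": [0, 0, 0], "gripper": 12}, {"slide": [1.2, 0.3, 0], "dr": [0, 0, 0], "gripper": 12}]'

```text
time: 24.5
tcp_pos: [0.6086, 0.1316, 0.0356]
tool_rot: [0.702, 0.086, -0.089, -0.702]
contact_force: [-6.0, -2.9, 0.1]
gripper_width: 0.0214
```

```bash
python3 ts.py; python3 -c "
from h import *
snap(13)
crop('side',13,245,165,60,50,12,'pics/s13.png')"
```

```text
t 24.50 tcp [608.6 131.6  35.6] F [-6.  -2.9  0.1] M [-0.83  1.   -0.18] w 21.4 jawyaw 14.18 down [-3.6e-03 -6.0e-04 -1.0e+00] j6 -0.10
to seat (tester mm) [-1.1  1.1] F tester [-6.5 -1.3]
```

View pics/s13.png

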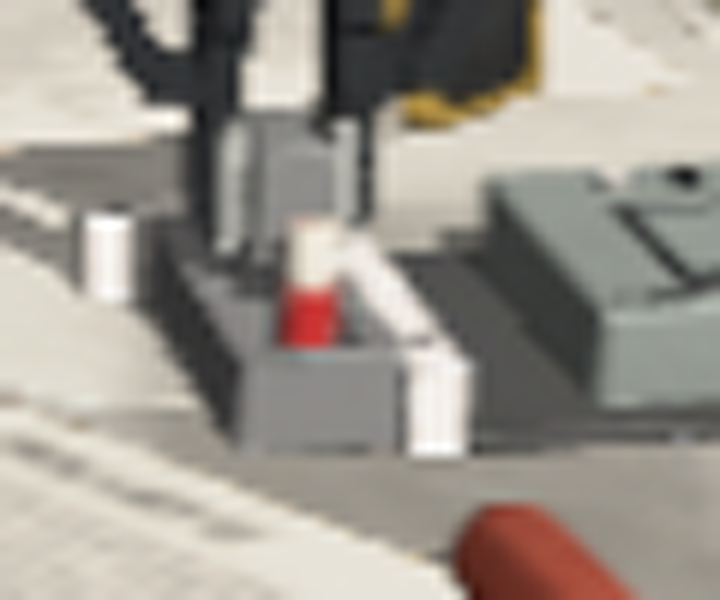

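Call:
jog_arm --deltas '[{"slide": [-0.1, 0.5, 0], "dr": [0, 0, 0], "gripper": 12}, {"slide": [-0.2, 1, 0], "dr": [0, 0, 0], "gripper": 12}, {"slide": [-0.4, 1.5, 0], "dr": [0, 0, 0], "gripper": 12}, {"slide": [-0.5, 2, 0], "dr": [0, 0, 0], "gripper": 12}, {"slide": [-0.6, 2.5, 0], "dr": [0, 0, 0], "gripper": 12}, {"slide": [-0.7, 3, 0], "dr": [0, 0, 0], "gripper": 12}, {"slide": [-0.7, 3, 0], "dr": [0, 0, 0], "gripper": 12}, {"slide": [-0.7, 3, 0], "dr": [0, 0, 0], "gripper": 12}]'

```text
time: 25.4
tcp_pos: [0.6082, 0.1332, 0.0354]
tool_rot: [0.702, 0.086, -0.089, -0.701]
contact_force: [-4.8, -8.0, 0.6]
gripper_width: 0.0215
```

```bash
python3 ts.py
```

```text
t 25.40 tcp [608.2 133.2  35.4] F [-4.8 -8.   0.6] M [-1.38  0.84 -0.24] w 21.5 jawyaw 14.19 down [-0.0032 -0.0026 -1.    ] j6 -0.10
to seat (tester mm) [-1.1 -0.5] F tester [-6.6 -6.6]
```

Call:
jog_arm --deltas '[{"slide": [0.4, 0.6, 0], "dr": [0.002, -0.002, -0.002], "gripper": 12}, {"slide": [0.8, 1.2, 0], "dr": [0.004, -0.004, -0.004], "gripper": 12}, {"slide": [1.2, 1.8, 0], "dr": [0.006, -0.007, -0.004], "gripper": 12}, {"slide": [1.6, 2.4, 0], "dr": [0.006, -0.007, -0.004], "gripper": 12}, {"slide": [2.1, 3.2, 0], "dr": [0.006, -0.007, -0.004], "gripper": 12}, {"slide": [2.1, 3.2, 0], "dr": [0.006, -0.007, -0.004], "gripper": 12}, {"slide": [2.1, 3.2, 0], "dr": [0.006, -0.007, -0.004], "gripper": 12}, {"slide": [2.1, 3.2, 0], "dr": [0.006, -0.007, -0.004], "gripper": 12}]'

```text
time: 26.2
tcp_pos: [0.6081, 0.1338, 0.0353]
tool_rot: [0.702, 0.086, -0.087, -0.702]
contact_force: [-8.7, -14.5, 4.3]
gripper_width: 0.021
```

```bash
python3 ts.py; python3 -c "
from h import *
snap(14)
crop('side',14,245,165,60,50,12,'pics/s14.png')"
```

```text
t 26.20 tcp [608.1 133.8  35.3] F [ -8.7 -14.5   4.3] M [-2.35  1.5  -0.15] w 21.0 jawyaw 14.05 down [-1.6e-03 -9.0e-04 -1.0e+00] j6 -0.10
to seat (tester mm) [-1.2 -1.2] F tester [-12. -12.]
```

View pics/s14.png

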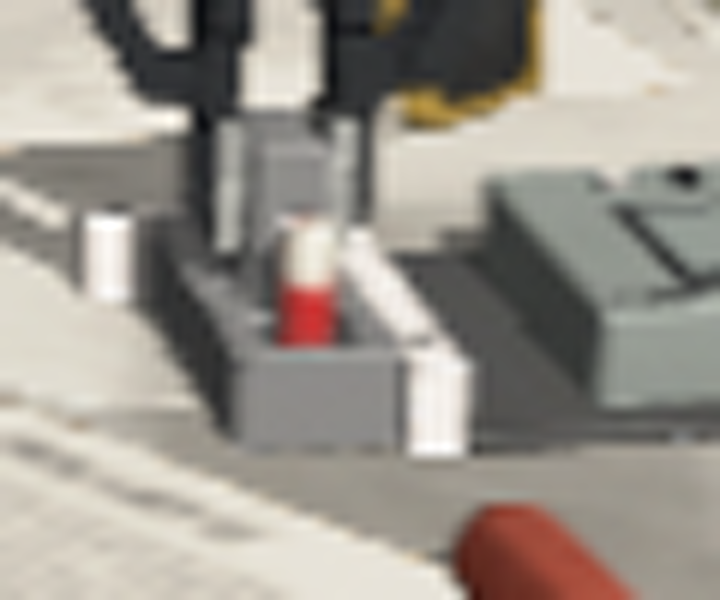

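Call:
jog_arm --deltas '[{"slide": [0.4, 0.6, 0], "dr": [0.002, -0.002, -0.001], "gripper": 12}, {"slide": [0.8, 1.2, 0], "dr": [0.004, -0.004, -0.002], "gripper": 12}, {"slide": [1.2, 1.8, 0], "dr": [0.006, -0.006, -0.003], "gripper": 12}, {"slide": [1.6, 2.4, 0], "dr": [0.006, -0.006, -0.003], "gripper": 12}, {"slide": [2.1, 3.2, 0], "dr": [0.006, -0.006, -0.003], "gripper": 12}, {"slide": [2.1, 3.2, 0], "dr": [0.006, -0.006, -0.003], "gripper": 12}, {"slide": [2.1, 3.2, 0], "dr": [0.006, -0.006, -0.003], "gripper": 12}, {"slide": [2.1, 3.2, 0], "dr": [0.006, -0.006, -0.003], "gripper": 12}]'

```text
time: 27.1
tcp_pos: [0.6081, 0.134, 0.0353]
tool_rot: [-0.702, -0.086, 0.086, 0.702]
contact_force: [-12.7, -22.6, 9.6]
gripper_width: 0.0217
```

```bash
python3 ts.py
```

```text
t 27.10 tcp [608.1 134.   35.3] F [-12.7 -22.6   9.6] M [-3.64  2.21 -0.07] w 21.7 jawyaw 13.99 down [-0.0011 -0.     -1.    ] j6 -0.10
to seat (tester mm) [-1.2 -1.4] F tester [-17.9 -18.8]
```

Call:
jog_arm --deltas '[{"slide": [0, 0, 0], "dr": [0, 0, -0.003], "gripper": 12}, {"slide": [0, 0, 0], "dr": [0, 0, -0.006], "gripper": 12}, {"slide": [0, 0, 0], "dr": [0, 0, -0.006], "gripper": 12}, {"slide": [0, 0, 0], "dr": [0, 0, -0.006], "gripper": 12}, {"slide": [0, 0, 0], "dr": [0, 0, -0.006], "gripper": 12}, {"slide": [0, 0, 0], "dr": [0, 0, -0.006], "gripper": 12}, {"slide": [0, 0, 0], "dr": [0, 0, -0.006], "gripper": 12}, {"slide": [0, 0, 0], "dr": [0, 0, -0.006], "gripper": 12}]'

```text
time: 27.9
tcp_pos: [0.6081, 0.134, 0.0353]
tool_rot: [0.702, 0.084, -0.085, -0.702]
contact_force: [-12.1, -22.2, 9.9]
gripper_width: 0.0208
```

```bash
python3 ts.py; python3 -c "
from h import *
snap(15)
crop('side',15,245,165,60,50,12,'pics/s15.png')
crop('side',15,205,110,130,120,5,'pics/s15b.png')"
```

```text
t 27.90 tcp [608.1 134.   35.3] F [-12.1 -22.2   9.9] M [-3.64  2.24  0.24] w 20.8 jawyaw 13.74 down [-9.e-04 -5.e-04 -1.e+00] j6 -0.09
to seat (tester mm) [-1.2 -1.4] F tester [-17.2 -18.5]
```

View pics/s15.png

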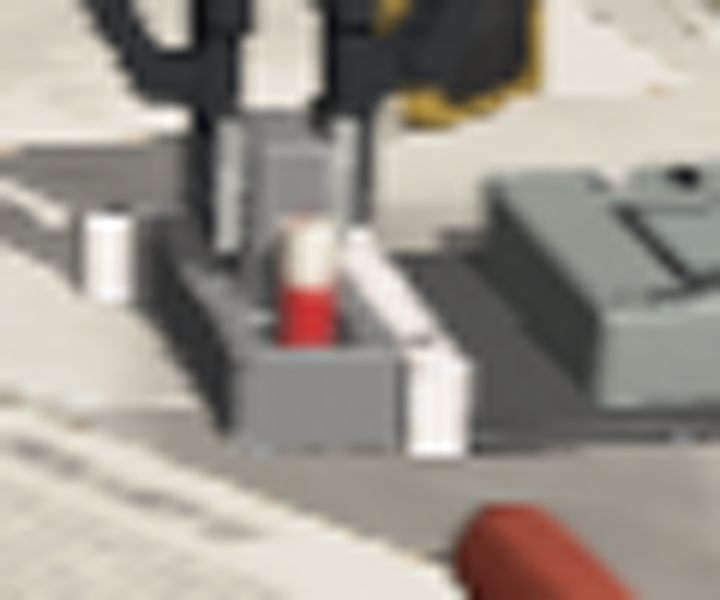

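View pics/s15b.png

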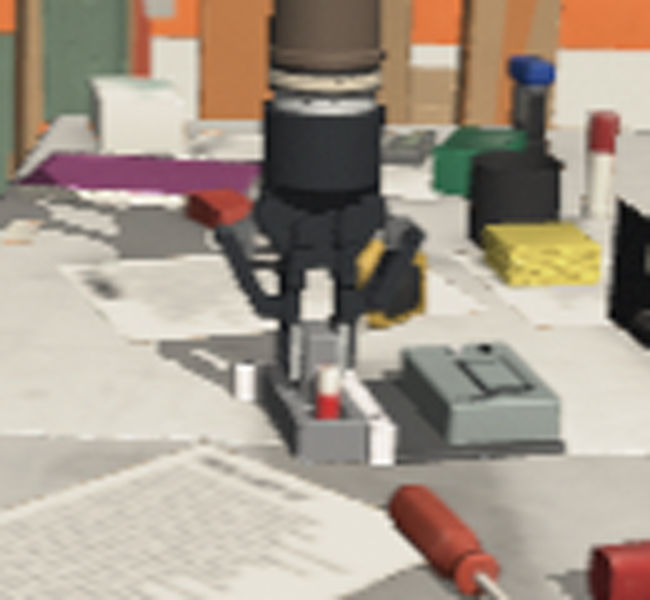

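Call:
jog_arm --deltas '[{"slide": [-1.5, -0.4, 0.4], "dr": [0, 0, 0.003], "gripper": 12}, {"slide": [-3, -0.8, 0.8], "dr": [0, 0, 0.003], "gripper": 12}, {"slide": [-4.5, -1.2, 1.2], "dr": [0, 0.002, 0.003], "gripper": 12}, {"slide": [-5.5, -1.4, 1.2], "dr": [0, 0.004, 0.003], "gripper": 12}, {"slide": [-5.5, -1.4, 1.2], "dr": [0, 0.004, 0.003], "gripper": 12}, {"slide": [-5.5, -1.4, 1.2], "dr": [0, 0.004, 0.003], "gripper": 12}, {"slide": [-5.5, -1.4, 1.2], "dr": [0, 0.004, 0.003], "gripper": 12}, {"slide": [-5.5, -1.4, 1.2], "dr": [0, 0.004, 0.003], "gripper": 12}]'

```text
time: 28.8
tcp_pos: [0.6077, 0.1347, 0.0355]
tool_rot: [-0.701, -0.088, 0.083, 0.703]
contact_force: [0.3, -16.4, -7.1]
gripper_width: 0.0213
```

```bash
python3 ts.py
```

```text
t 28.80 tcp [607.7 134.7  35.5] F [  0.3 -16.4  -7.1] M [-3.13  0.19  0.12] w 21.3 jawyaw 13.87 down [ 0.0076  0.0033 -1.    ] j6 -0.10
to seat (tester mm) [-1.  -2.2] F tester [ -3.7 -16. ]
```

Call:
jog_arm --deltas '[{"slide": [1.5, 0.4, 0], "dr": [0, -0.001, 0], "gripper": 12}, {"slide": [3, 0.8, 0], "dr": [0, -0.002, 0], "gripper": 12}, {"slide": [4.5, 1.2, 0], "dr": [0, -0.004, 0], "gripper": 12}, {"slide": [5.5, 1.4, 0], "dr": [0, -0.004, 0], "gripper": 12}, {"slide": [5.5, 1.4, -0.3], "dr": [0, -0.004, 0], "gripper": 12}, {"slide": [5.5, 1.4, -0.6], "dr": [0, -0.004, 0], "gripper": 12}, {"slide": [5.5, 1.4, -0.6], "dr": [0, -0.004, 0], "gripper": 12}, {"slide": [5.5, 1.4, -0.6], "dr": [0, -0.004, 0], "gripper": 12}]'

```text
time: 29.6
tcp_pos: [0.608, 0.1348, 0.0355]
tool_rot: [-0.702, -0.085, 0.086, 0.702]
contact_force: [-12.8, -19.5, 8.6]
gripper_width: 0.0212
```

```bash
python3 ts.py
```

```text
t 29.60 tcp [608.  134.8  35.5] F [-12.8 -19.5   8.6] M [-3.64  2.06  0.2 ] w 21.2 jawyaw 13.89 down [-1.e-03  4.e-04 -1.e+00] j6 -0.10
to seat (tester mm) [-1.2 -2.1] F tester [-17.2 -15.7]
```

Call:
jog_arm --deltas '[{"slide": [-2, -0.5, 0.4], "dr": [0, 0.001, 0], "gripper": 12}, {"slide": [-4, -1, 0.4], "dr": [0, 0.003, 0], "gripper": 12}, {"slide": [-5.5, -1.4, 0.4], "dr": [0, 0.006, 0], "gripper": 12}, {"slide": [-5.5, -0.4, 0], "dr": [0.002, 0.009, 0], "gripper": 12}, {"slide": [-5.5, 0.6, -0.2], "dr": [0.002, 0.009, 0], "gripper": 12}, {"slide": [-5.7, 1.6, -0.2], "dr": [0.002, 0.009, 0], "gripper": 12}, {"slide": [-5.7, 1.6, -0.2], "dr": [0.002, 0.009, 0], "gripper": 12}, {"slide": [-5.7, 1.6, -0.2], "dr": [0.002, 0.009, 0], "gripper": 12}]'

```text
time: 30.4
tcp_pos: [0.6077, 0.135, 0.0357]
tool_rot: [-0.702, -0.086, 0.085, 0.702]
contact_force: [-2.0, -25.5, -0.9]
gripper_width: 0.021
```

```bash
python3 ts.py
```

```text
t 30.40 tcp [607.7 135.   35.7] F [ -2.  -25.5  -0.9] M [-4.12  0.43 -0.02] w 21.0 jawyaw 13.89 down [ 0.0021  0.0014 -1.    ] j6 -0.10
to seat (tester mm) [-1.  -2.4] F tester [ -8.2 -24.2]
```

Call:
jog_arm --deltas '[{"slide": [0.5, -2, -0.5], "dr": [-0.001, 0, 0], "gripper": 12}, {"slide": [0.9, -3.5, -1.2], "dr": [-0.003, 0, 0], "gripper": 12}, {"slide": [0.9, -3.5, -1.8], "dr": [-0.003, 0, 0], "gripper": 12}, {"slide": [0.9, -3.5, -1.8], "dr": [-0.003, 0, 0], "gripper": 12}, {"slide": [0.9, -3.5, -1.8], "dr": [-0.003, 0, 0], "gripper": 12}, {"slide": [0.9, -3.5, -1.8], "dr": [-0.003, 0, 0], "gripper": 12}, {"slide": [0.9, -3.5, -1.8], "dr": [-0.003, 0, 0], "gripper": 12}, {"slide": [0.9, -3.5, -1.8], "dr": [-0.003, 0, 0], "gripper": 12}]'

```text
time: 31.2
tcp_pos: [0.6078, 0.1347, 0.0353]
tool_rot: [-0.701, -0.085, 0.085, 0.703]
contact_force: [-6.1, -16.0, 5.8]
gripper_width: 0.0211
```

```bash
python3 ts.py
```

```text
t 31.20 tcp [607.8 134.7  35.3] F [ -6.1 -16.    5.8] M [-2.62  1.17  0.16] w 21.1 jawyaw 13.79 down [ 5.0e-04  3.4e-03 -1.0e+00] j6 -0.10
to seat (tester mm) [-1.1 -2.1] F tester [ -9.9 -14. ]
```

Call:
jog_arm --deltas '[{"slide": [0.8, 0.7, 0], "dr": [-0.001, -0.001, 0.0], "gripper": 12}, {"slide": [1.7, 1.4, 0], "dr": [-0.001, -0.002, 0.0], "gripper": 12}, {"slide": [2.5, 2.1, 0], "dr": [-0.001, -0.003, 0.0], "gripper": 12}, {"slide": [3.4, 2.9, 0], "dr": [-0.001, -0.003, 0.001], "gripper": 12}, {"slide": [3.4, 2.9, 0], "dr": [-0.001, -0.003, 0.001], "gripper": 12}, {"slide": [3.4, 2.9, 0], "dr": [-0.001, -0.003, 0.001], "gripper": 12}, {"slide": [3.4, 2.9, 0], "dr": [-0.001, -0.003, 0.001], "gripper": 12}, {"slide": [3.4, 2.9, 0], "dr": [-0.001, -0.003, 0.001], "gripper": 12}]'

```text
time: 32.0
tcp_pos: [0.6079, 0.1348, 0.0353]
tool_rot: [0.702, 0.084, -0.087, -0.701]
contact_force: [-14.1, -24.9, 15.2]
gripper_width: 0.0214
```

```bash
python3 ts.py
```

```text
t 32.00 tcp [607.9 134.8  35.3] F [-14.1 -24.9  15.2] M [-3.5   2.24 -0.06] w 21.4 jawyaw 13.85 down [-0.0048 -0.0021 -1.    ] j6 -0.09
to seat (tester mm) [-1.2 -2.1] F tester [-19.8 -20.7]
```

Call:
jog_arm --deltas '[{"slide": [0, 0, 0.2], "dr": [0.001, -0.002, 0], "gripper": 12}, {"slide": [0, 0, 0.3], "dr": [0.003, -0.005, 0], "gripper": 12}, {"slide": [0, 0, 0.3], "dr": [0.003, -0.007, 0], "gripper": 12}, {"slide": [0, 0, 0.3], "dr": [0.003, -0.007, 0], "gripper": 12}, {"slide": [0, 0, 0.3], "dr": [0.003, -0.007, 0], "gripper": 12}, {"slide": [0, 0, 0.3], "dr": [0.003, -0.007, 0], "gripper": 12}, {"slide": [0, 0, 0.3], "dr": [0.003, -0.007, 0], "gripper": 12}, {"slide": [0, 0, 0.3], "dr": [0.003, -0.007, 0], "gripper": 12}]'

```text
time: 32.8
tcp_pos: [0.6079, 0.1347, 0.0353]
tool_rot: [-0.702, -0.086, 0.085, 0.702]
contact_force: [-12.4, -24.9, 12.7]
gripper_width: 0.0212
```

```bash
python3 ts.py; python3 -c "
from h import *
snap(16)
crop('side',16,245,165,60,50,12,'pics/s16.png')
f=load('side',16);g=load('side',0)
print(f['p'][190:204,272:290].sum(2))
C=cloud(f)
ex=np.array([np.cos(np.radians(13.9)),np.sin(np.radians(13.9))]);ey=np.array([-ex[1],ex[0]])
# predicted px of carrier near/right lower edge & fence edge, if flush, side-frame O
O=np.array([.6154,.1917])
for nm,y,x in(('carrier corner',-.116,0),('carrier left',-.116,-.044),('fence corner',-.125,0),('fence R',-.125,.014),('side fence nearL',.014,-.06),('side fence nearR',0,-.06)):
    q=O+ex*x+ey*y; print(nm,proj(f,[[*q,.0],[*q,.024]]).round(1).tolist())
"
```

```text
t 32.80 tcp [607.9 134.7  35.3] F [-12.4 -24.9  12.7] M [-3.64  2.41 -0.02] w 21.2 jawyaw 13.87 down [ 2.e-03  9.e-04 -1.e+00] j6 -0.09
to seat (tester mm) [-1.2 -2.1] F tester [-18.1 -21.1]
[[319 359 399 444 627 698 702 626 404 254 247 245 245 247 243 202 173 172]
 [293 269 349 400 495 651 701 701 603 361 250 250 250 246 245 243 200 170]
 [319 243 314 399 400 491 651 655 604 473 272 249 250 251 247 246 198 165]
 [317 294 319 372 395 405 503 485 466 591 491 262 250 252 247 245 247 203]
 [464 466 463 443 454 479 484 636 700 705 631 409 265 252 252 252 246 244]
 [422 419 420 423 421 420 356 556 678 702 726 649 389 255 253 252 249 243]
 [418 416 419 420 417 420 339 591 698 703 716 629 374 249 250 253 248 249]
 [420 414 420 419 417 418 336 629 725 718 714 618 368 250 249 252 251 251]
 [419 417 416 417 417 417 336 628 722 714 717 620 358 249 245 245 249 250]
 [417 419 417 415 415 419 339 644 726 711 711 587 314 248 244 241 245 249]
 [418 416 417 416 418 441 372 627 720 714 711 563 270 237 234 233 240 243]
 [412 411 411 415 466 525 420 619 719 714 716 584 323 300 288 269 269 270]
 [374 372 364 407 440 435 382 646 730 728 728 579 236 245 253 272 283 278]
 [448 448 448 446 444 440 438 442 440 441 445 446 443 437 436 438 440 443]]
carrier corner [[278.1, 202.5], [278.5, 195.2]]
carrier left [[264.1, 203.4], [264.3, 196.0]]
fence corner [[278.9, 203.6], [279.2, 196.2]]
fence R [[283.4, 203.4], [283.7, 196.0]]
side fence nearL [[250.7, 189.1], [250.8, 182.3]]
side fence nearR [[251.5, 190.6], [251.7, 183.7]]
```

View pics/s16.png

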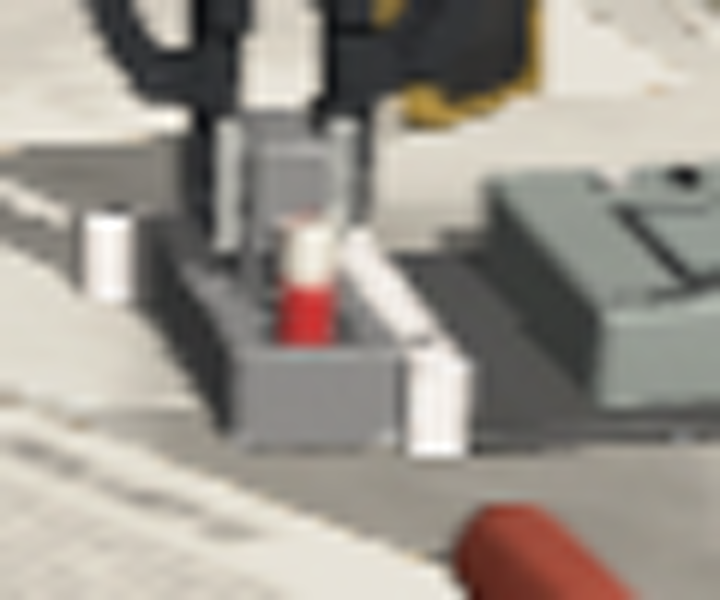

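```bash
python3 -c "
from h import *
for t in (13,14,15,16):
    f=load('side',t); print(t);print(f['p'][198:204,262:282].sum(2))
f=load('side',16);C=cloud(f)
ex=np.array([np.cos(np.radians(13.9)),np.sin(np.radians(13.9))])
ey=np.array([-ex[1],ex[0]])
# rim plane of carrier
u=[];P=[]
for v in range(183,195):
  for uu in range(258,282):
    p=C[v,uu]; q=(p[:2]-[.6154,.1917])@np.c_[ex,ey]
    if -.046<q[0]<0.002 and -.118<q[1]<-.03 and .02<p[2]<.032: P.append([q[0],q[1],p[2]])
P=np.array(P)*1000; A=np.c_[P[:,:2],np.ones(len(P))]
s=np.linalg.lstsq(A,P[:,2],rcond=None)[0];print(len(P),s,np.std(P[:,2]-A@s),P[:,2].mean(),P.min(0),P.max(0))
crop('side',16,165,130,180,140,4.4,'pics/s16b.png')
"
```

```text
13
[[211 155 225 359 418 419 419 420 419 419 418 419 417 417 419 415 367 639
  722 713]
 [326 163 230 361 418 419 418 419 417 418 419 420 419 419 419 418 331 640
  726 712]
 [357 204 257 376 417 416 416 417 417 417 416 417 415 414 414 417 339 621
  722 713]
 [443 355 293 386 420 417 414 416 413 415 413 410 411 409 413 412 327 617
  719 713]
 [445 443 382 430 446 405 405 403 379 362 363 342 315 337 405 397 344 647
  730 727]
 [451 443 444 446 448 445 447 444 444 445 447 448 444 448 443 438 438 439
  441 441]]
14
[[208 157 280 389 418 419 419 420 418 418 416 419 419 420 416 419 339 627
  722 714]
 [328 155 278 385 416 419 416 417 419 418 419 419 418 416 418 413 335 642
  724 710]
 [356 208 282 387 419 416 420 417 414 421 417 418 418 416 414 414 325 620
  720 713]
 [441 353 313 394 414 416 415 416 414 415 415 416 415 412 409 429 355 617
  719 713]
 [447 445 454 425 395 381 401 409 385 372 370 411 403 364 359 404 383 647
  730 727]
 [449 445 445 446 445 444 444 442 446 448 447 445 445 445 442 438 438 439
  440 444]]
15
[[211 156 267 384 416 419 415 417 419 416 421 416 418 416 416 416 339
[... 430 characters left out ...]
  440 442]]
16
[[210 156 278 387 417 415 416 416 418 415 419 417 416 417 417 417 336 628
  722 714]
 [329 156 281 389 413 419 421 420 419 417 417 419 417 415 415 419 339 644
  726 711]
 [357 204 293 392 418 417 418 418 420 417 418 416 417 416 418 441 372 627
  720 714]
 [442 356 394 444 414 418 414 414 413 415 412 411 411 415 466 525 420 619
  719 714]
 [446 441 446 406 362 378 387 371 351 357 374 372 364 407 440 435 382 646
  730 728]
 [450 442 443 445 444 446 444 443 444 447 448 448 448 446 444 440 438 442
  440 441]]
101 [-1.32035947e-02 -1.26488914e-02  2.52508928e+01] 2.0776549487944647 26.6149687999685 [ -44.84589433 -112.04067975   20.8401751 ] [  1.91705406 -30.69961917  31.92414396]
```

View pics/s16b.png

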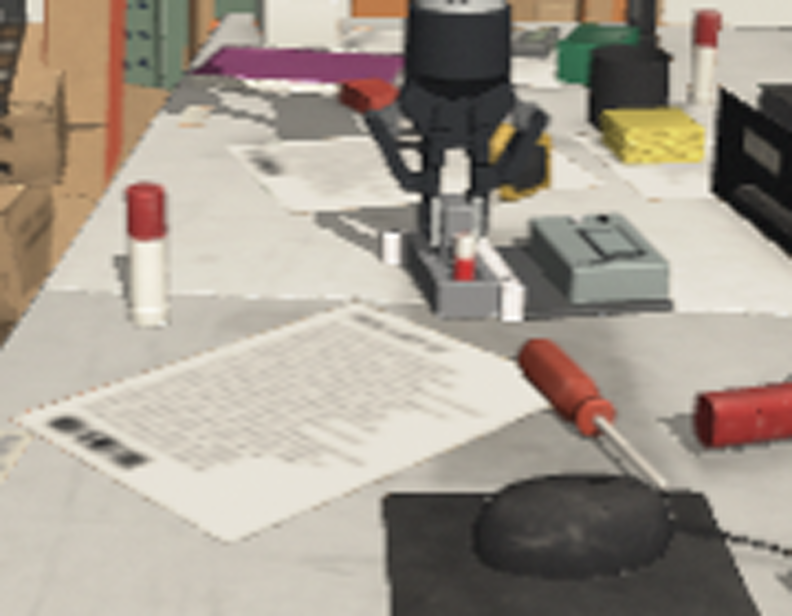

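Call:
jog_arm --deltas '[{"slide": [0, 0, 0], "dr": [-0.0005, 0.001, 0], "gripper": 12}, {"slide": [0, 0, 0], "dr": [-0.001, 0.003, 0], "gripper": 12}, {"slide": [0, 0, 0], "dr": [-0.001, 0.003, 0], "gripper": 12}, {"slide": [0, 0, 0], "dr": [-0.001, 0.003, 0], "gripper": 12}, {"slide": [0, 0, 0], "dr": [-0.001, 0.003, 0], "gripper": 12}, {"slide": [0, 0, 0], "dr": [-0.001, 0.003, 0], "gripper": 12}, {"slide": [0, 0, 0], "dr": [-0.001, 0.003, 0], "gripper": 12}, {"slide": [0, 0, 0], "dr": [-0.001, 0.003, 0], "gripper": 12}]'

```text
time: 33.7
tcp_pos: [0.6079, 0.1347, 0.0353]
tool_rot: [0.702, 0.085, -0.086, -0.702]
contact_force: [-13.1, -24.8, 13.3]
gripper_width: 0.0212
```

```bash
python3 ts.py; python3 -c "
from h import *
snap(17)
f=load('side',17); print(f['p'][198:204,262:282].sum(2))
crop('side',17,245,165,60,50,12,'pics/s17.png')"; python3 ts.py
```

```text
t 33.70 tcp [607.9 134.7  35.3] F [-13.1 -24.8  13.3] M [-3.63  2.26 -0.08] w 21.2 jawyaw 13.87 down [-9.e-04 -1.e-04 -1.e+00] j6 -0.09
to seat (tester mm) [-1.1 -2.1] F tester [-18.8 -20.8]
[[208 155 279 386 416 418 419 422 416 419 419 419 416 419 419 416 336 627
  722 714]
 [328 159 282 387 417 417 416 420 419 417 416 416 418 416 418 418 325 640
  723 711]
 [355 208 291 393 419 419 416 419 416 417 419 415 417 416 420 441 372 626
  721 714]
 [440 353 396 448 413 417 418 414 416 413 415 413 411 414 464 522 417 618
  717 714]
 [445 441 456 415 364 379 382 367 406 401 374 369 359 405 443 439 384 645
  731 727]
 [448 445 440 443 445 446 441 444 443 444 445 449 447 444 443 438 441 441
  440 443]]
t 33.80 tcp [607.9 134.7  35.3] F [-12.9 -23.3  13.1] M [-3.62  2.26 -0.03] w 21.1 jawyaw 13.87 down [-9.e-04 -1.e-04 -1.e+00] j6 -0.09
to seat (tester mm) [-1.1 -2.1] F tester [-18.3 -19.4]
```

```bash
python3 -c "
from station import job
print(job.finish_job())"; python3 ts.py
```

```text
the job is handed in; nothing more can be done
None
the job is handed in; nothing more can be done
```

I stood both batteries upright in the carrier's cells and let go of them. I then carried the loaded carrier to the tester, pressed it into the corner on the bench, and handed the job in at 33.8 s while still holding it there.

**Last checks, just before handing in:**
- **Pressing force:** about 18 N on the far fence and 19 N on the side fence. There was also about 13 N from the bench, so the carrier was held down.
- **Squareness:** the moment about the vertical axis was about zero. With about 18 N on the far fence, that fits contact along its length rather than at one corner. The tool was upright to within 0.001 rad.
- **Flatness:** the fingertip height was 35.3 mm, matching earlier readings with the carrier on the bench.
- **Picture:** the side view showed only the narrow strip beside the far fence that I would expect if the carrier is flush. Both the loose items in view and the red battery looked undisturbed.

**What disagreed or could not be checked:**
- **First press:** friction held the carrier about 0.7 mm short of the side fence. I eased off the far fence, seated that end with up to 24 N, and pressed both again.
- **Final position:** it is about 1 mm (towards the far fence) and 2 mm (towards the side fence) past my camera estimate. That is roughly the calibration error.
- **Bright spot:** a small one appeared at the carrier's near corner by the far fence in the last pictures. I took it to be sunlight on the bench, not a lifted corner.
- **Not seen directly:** the spring contacts and the side-fence end were hidden by the arm. That both contacts are fully in rests on the forces and positions above.
- **Green battery:** it was seen standing in its cell before the carrier was moved; afterwards the arm and grip block hid it.

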